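# Lock a block in the drill jig with its cam handle

### The arm

A 6-joint arm with a two-finger parallel gripper is mounted at the origin on a cart in front of the work surface, level with it; the furniture and walls round the work are solid. World frame = base frame: x ahead of the robot, y to its left, z up, the work surface at z = 0. Lengths are in mm, angles in rad, forces in N, time in s.
With the tool pointing down it reaches from about 350 to 875 mm from the base axis. Payload 4.2 kg.
Tool frame: the origin (TCP) lies midway between the tips of the shut fingers; the grasp point (between the pads) lies ctrl.pinch_z behind it (ctrl.pinch_z is the distance from the TCP to the grasp point, in mm); z points along the fingers, y is the line along which they close (so a half turn about z gives the same grasp; the last joint's range is limited). The gripper opens to 87 mm and grips with 3 to 60 N. Pads are 19 mm wide; open, the fingers measure 117 mm over their backs; the gripper's body (75 mm by 190 mm) begins 51 mm behind the grasp point.
Start: joints at [-0.966, 0.385, 0.008, 0, -1.194, -0.259], TCP at [211.858, -587.976, 201.35] pointing down, gripper open.
Joint ranges: [-3.14, 3.14], [-1.21, 2.06], [-1.07, 1.41], [-3.16, 2.05], [-2.99, -0.16], [-3.1, 3.1]. Speed limits (rad/s): [2.79, 2.79, 3.14, 3.14, 3.14, 3.14].

### API

Orientations are given as a 3x3 rotation matrix whose columns are the frame's x, y, z axes.
In Python, from plant import status, get_image, camera_info, order, ctrl gives the robot as it stands. The module is installed in compiled form; this text tells all that it offers.
- The arm moves only by the tool step_arm, never from a script. Its argument "steps" is a list of rows, each a list of 7 numbers: the shift along the world's x, y, z in mm, then the turn, a rotation vector about the world's x, y, z in degrees, then the finger opening in mm, from 0 to 87. A call has exactly 10 rows; each row is the pose to reach, as a shift and turn from the pose commanded when the call began; what a row does not reach only later rows make up. A row lasts 1/10 s, in which the tool goes at most 50 mm and 8.59 degrees, less where a joint would pass 70% of its speed; a pose out of reach is approached as far as the arm can. A call with a gripper value outside its range is refused whole. The fingers move at their own pace and stop on an object; "squeeze" is the grip in N (left out, the last holds). Time passes only in rows, so rows that repeat a pose let the fingers close, or fill a call up. It gives the time, the measured TCP pose, the force, the opening and the grip force at its end, in the units of the state.
- status.get_state(): the state, without advancing time (a new reading comes with each control period).
- get_image(name): name is "side" or "top" or "wrist"; returns the picture (384x512x3 uint8, red, green, blue); there is no depth.
- camera_info(name): a dict with "fx", "fy", "cx", "cy" (pixels), "k1" (the pictures are not rectified: a ray, as slopes to the right and down, at radius r is drawn at 1 + k1 r^2 times it, then the intrinsics apply), "xyz" and "rotation" of the camera in the world. Camera axes: x right, y down, z forward; pixel columns grow to the right and rows downward; lengths in mm; the calibration is good to about 2 mm. A picture is of the moment at which its call begins: read the wrist's pose just before it. camera_info takes no time and is no camera call; for the wrist camera it gives the pose at the moment of the call.
- order.job_done(): hands the job in; it is judged then, once.
The state is a dict: "time_s": time; "joint_positions": joint angles; "dq": joint speeds; "joint_torque": joint torques, N m; "eef_pos": TCP position; "tcp_rot": TCP orientation; "contact_force": force on the tool from outside, world axes, zero at the start; "wrist_torque": the same for the moment, N m; "finger_gap": finger opening in mm; "grasp_force": force on a finger pad.
Only numpy, scipy, OpenCV 4.12 (cv2) and the standard library are available. Lean on these libraries where they do the work, as an engineer would, in place of code of your own. Each camera call takes 0.05 s, during which the arm holds its last target. There are 200 camera calls.

### The job

Push the wooden block fully home against the end stop of the drill jig. Then swing the jig's handle round over the block, up over its cam, until it drops into the low notch under the bridge and clamps the block; let go of it and leave the oil bottle, the bushing and the tape measure where they stand.

Things in the scene. Friction and masses are not known exactly. Their poses are not given: they have to be found in the camera images.
- jig: Fixed aluminium drill jig. Origin: underside of its base plate, on the nest's centre line; x along the nest from mouth to end stop, y left, z up. Base plate x -115..105, y -75..140, top z 12 mm. The nest is a channel between rails (inner faces y +-49.5, tops z 30, flared mouth x -75..-102); the end stop's face is at x 90, its top at z 38.
- bridge_edge (a point): Middle of the lower near edge of the bridge plate over the far part of the nest (jig x 11, y -2, z 106 mm; axes as the jig's). The bridge spans jig x 11..104, y -75..71, z 106..114 (drill bushes to z 121), on posts at x 96, y +-60. The locked handle lies under it: to push it there a tool must lean back, upper end towards the mouth (-x), by about 25 to 45 degrees.
- block: Hardwood block with rows of blind holes, 138 x 92 x 24 mm, loose on the base plate in the nest, long side along the nest, 30 to 60 mm short of the end stop. Origin: centre of its underside; its y is the long axis. Fully home: origin at about jig x 21, near end at x -48, top at z 36 mm. 0.15 to 0.3 kg.
- handle_pivot (a point): Axis of the handle's upright spindle, beside the left rail, at jig x 45, y 85, z 52 mm. Fixed; axes as the jig's. A steel pin on the handle, opposite its bar, rides on the cam ring round this spindle: level track, ramp, flat crest, low notch, hard wall.
- handle_grip (a point): In the black grip of the handle, 105 mm from the spindle's axis, mid-section. The handle is a straight level bar 14 mm wide, 20 mm high, ending 125 mm from the axis; its underside is at jig z 42 mm + handle_lift. A rubber foot 18 mm across hangs 5.5 mm under it, 85 mm from the axis. Own x points to the spindle.
- handle_turn (a joint): Turn of the handle, rad. 0: bar along jig -x (to the mouth); grows anticlockwise from above; about 1.57: bar along -y, over the block under the bridge. Starts -0.15 to 0.3. Notch centre at 1.57 give or take 0.06 (cam angle varies, not measured); ramp from 0.8 to 0.3 before it, crest ends 0.13 before it, hard wall stops the handle just past it.
- handle_lift (a joint): Height of the handle above its locked height, m. 0.006 on the level track at the start, 0.014 on the crest, 0 to -0.001 in the low notch, where its foot presses on the block. A spring pushes it down with 11 to 15 N; pushing the grip sideways up the ramp takes about 5 to 12 N. Left on the ramp it slides back; on the crest it stays, unlocked.
- oil_bottle: Small squeeze bottle with a red spout, 46 x 45 x 134 mm, standing loose left of the jig. Origin: centre of its underside.
- bushing: Steel bushing 30 mm across, 30 mm high, standing loose left of the jig. Origin: centre of its underside.
- tape: Yellow tape measure 64 x 84 x 32 mm, lying loose right of the jig. Origin: centre of its underside.
There are look-alikes about, which are no part of the job. What is shaped like the block but red is not meant.

How it is judged:
By the outcome, as a careful person would: the job done as asked, in the order asked, and still so for the second after the job is handed in, with the robot touching nothing.
It also fails if it takes over 42 s, if anything falls off the work surface, if the arm or the gripper's body presses on something with over 40 N, if the wrist force passes 120 N, or if a joint passes its speed limit or range.

## Working session

There is one attempt and no reset: what is moved stays moved. The work goes in short steps, Python scripts to look and compute and a tool call to move; the robot and the scene stay as the last step left them, time stands still between calls to the robot, and variables do not carry over. Pictures are saved under pics/ and viewed, at most 10 in all, crops included, and the job is handed in when it is done.

Besides the shell and the picture viewer there is one more tool, called after "Call:" as name(argument=value, ...), one argument or row to a line, values as JSON. step_arm: Moves the arm, as the interface text tells. Its arguments: {"type":"object","properties":{"steps":{"type":"array","items":{"type":"array","items":{"type":"number"}}},"squeeze":{"type":"number"}},"required":["steps"]}

```bash
mkdir -p pics; cat > h.py <<'E'
import numpy as np, cv2
from plant import status,get_image,camera_info,order,ctrl
def ray(ci,u,v):
    K=np.array([[ci['fx'],0,ci['cx']],[0,ci['fy'],ci['cy']],[0,0,1.]])
    p=cv2.undistortPoints(np.array([[[u,v]]],float),K,np.array([ci['k1'],0,0,0,0.]))[0,0]
    return np.array(ci['xyz'],float),np.array(ci['rotation'])@np.array([p[0],p[1],1])
def onz(ci,u,v,z):
    o,d=ray(ci,u,v); return o+d*(z-o[2])/d[2]
def proj(ci,P):
    c=np.array(ci['rotation']).T@(np.array(P,float)-np.array(ci['xyz']));a=c[:2]/c[2]
    a=a*(1+ci['k1']*(a@a)); return np.array([ci['fx']*a[0]+ci['cx'],ci['fy']*a[1]+ci['cy']])
def save(n,f):
    im=get_image(n); cv2.imwrite('pics/'+f,im[:,:,::-1]); return im
E
python3 - <<'E'
from h import *
for n in ('top','side'):
    save(n,n+'0.png'); c=camera_info(n); print(n,np.round(c['xyz']),np.round(c['rotation'],3).tolist(),c['fx'],c['cx'],c['cy'],c['k1'])
print(ctrl.pinch_z, status.get_state())
E
```

```text
top [ 486.    0. 1148.] [[0.027, -0.988, 0.15], [-1.0, -0.024, 0.02], [-0.017, -0.15, -0.988]] 468.5015862231693 258.75102992756206 185.81911874983214 -0.1536355500306388
side [318. 623. 753.] [[-0.875, -0.334, 0.35], [-0.484, 0.604, -0.633], [-0.0, -0.724, -0.69]] 416.06575474611816 253.03038448366001 190.72634051611286 0.005025662815034322
18.700000000000003 {'time_s': 0.1, 'joint_positions': array([-9.66382001e-01,  3.85466659e-01,  6.76166444e-03, -4.46561529e-04,
       -1.19403455e+00, -2.58628528e-01]), 'dq': array([-0.00053168, -0.00185511,  0.00330807,  0.00218661, -0.00068317,
        0.00071762]), 'joint_torque': array([-2.40032359e-04, -3.91688633e+01,  1.87936163e+01,  4.23190489e+00,
        1.34873684e-02, -7.30402780e-05]), 'eef_pos': array([ 211.6639298 , -587.43625722,  200.37486161]), 'tcp_rot': array([[-9.40865181e-01, -3.38780356e-01, -7.62599633e-04],
       [-3.38781201e-01,  9.40863396e-01,  1.83489359e-03],
       [ 9.58761769e-05,  1.98474191e-03, -9.99998026e-01]]), 'contact_force': array([-0.07210321, -0.64838432, -0.56846934]), 'wrist_torque': array([-0.00727698,  0.01149301, -0.06970929]), 'grasp_force': 0.0, 'finger_gap': 86.97774453775844}
```

View pics/top0.png

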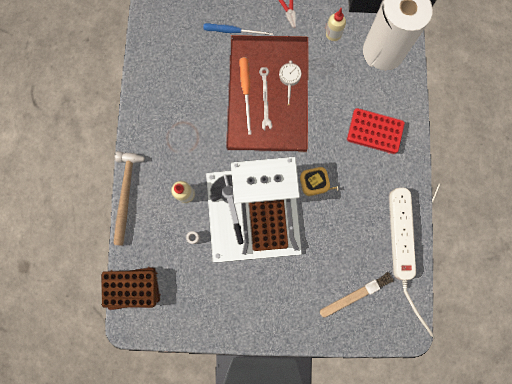

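View pics/side0.png

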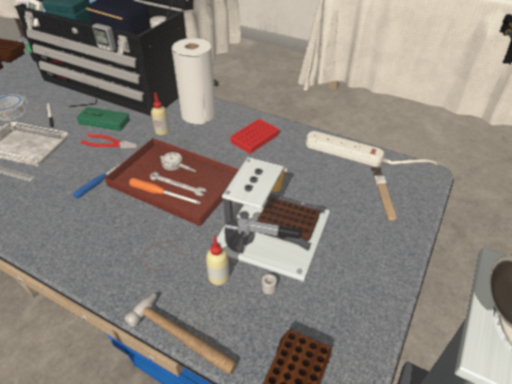

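The top view shows the jig's base plate corners near (207,173), (214,262) and (301,254), the block near (268,225), the handle tip near (240,243), the bottle at (181,190), the bushing at (192,238) and the tape at (317,181). I'll enlarge the jig and annotate with that first estimate.

```bash
python3 - <<'E'
from h import *
im=cv2.imread('pics/top0.png')[150:270,190:340]
cv2.imwrite('pics/topc.png',cv2.resize(im,None,fx=5,fy=5,interpolation=cv2.INTER_CUBIC))
c=camera_info('top')
for p in ((214,262),(301,254),(207,173)): print(np.round(onz(c,*p,12)))
E
```

```text
[470. 126.  12.]
[495. -83.  12.]
[688. 152.  12.]
```

View pics/topc.png

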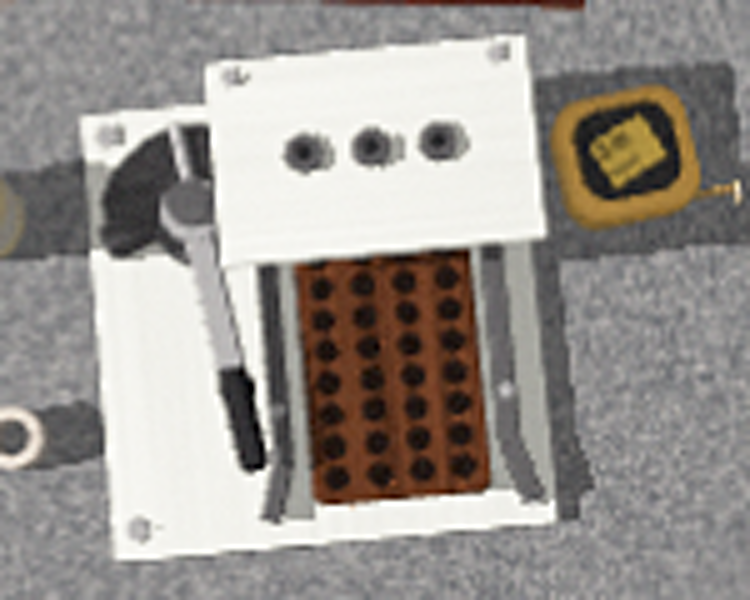

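```bash
cat >> h.py <<'E'
E
python3 - <<'E'
from h import *
from scipy.optimize import least_squares
c=camera_info('top')
f=lambda x,y:(190+(x+.5)/5-.5,150+(y+.5)/5-.5)
obs=[((115,560),(-115,140,12)),((555,520),(-115,-75,12)),((82,118),(105,140,12)),((205,65),(104,71,114)),((525,35),(104,-75,114)),((548,237),(11,-75,114)),((222,267),(11,71,114))]
def W(q,p):
    s,k=np.sin(q[2]),np.cos(q[2]); return np.array([q[0]+k*p[0]-s*p[1],q[1]+s*p[0]+k*p[1],p[2]])
r=least_squares(lambda q:np.concatenate([proj(c,W(q,p))-f(*u) for u,p in obs]),[590,20,.12])
q=r.x;print('jig',q,np.round(r.fun,1))
def J(P): 
    s,k=np.sin(q[2]),np.cos(q[2]);d=P[:2]-q[:2];return np.round([k*d[0]+s*d[1],-s*d[0]+k*d[1],P[2]],1)
for n,u,z in (('blkL',(315,503),36),('blkR',(490,492),36),('pivtop',(187,200),80),('tip',(254,470),68),('gripstart',(235,370),68),('railmouthL',(270,520),30),('railmouthR',(537,498),30)):
    P=onz(c,*f(*u),z);print(n,np.round(P),J(P))
for n,u,z in (('bottle top',(181,188),130),('bushing',(192.5,238),30),('tape',(316,181),32)):
    P=onz(c,*u,z);print(n,np.round(P),J(P))
E
```

```text
jig [6.00261098e+02 4.31314297e+00 1.15668785e-01] [-0.1  0.5  0.8  0.6 -0.2 -0.6 -0.2 -0.4  0.3 -0.2 -0.1  0.1 -0.3  0. ]
blkL [501.  33.  36.] [-95.3  40.4  36. ]
blkR [508. -49.  36.] [-97.6 -42.3  36. ]
pivtop [638.  95.  80.] [47.6 85.9 80. ]
tip [515.  61.  68.] [-78.3  66.1  68. ]
gripstart [561.  71.  68.] [-31.7  71.   68. ]
railmouthL [492.  55.  30.] [-101.3   62.6   30. ]
railmouthR [506. -72.  30.] [-102.4  -64.5   30. ]
bottle top [632. 193. 130.] [ 52.9 183.8 130. ]
bushing [526. 178.  30.] [-53.9 181.4  30. ]
tape [ 671. -115.   32.] [  56.1 -126.4   32. ]
```

Call:
step_arm(
  steps=[
    [10, 23, 0, 0, 0, -1, 40],
    [30, 69, 0, 0, 0, -2, 40],
    [50, 114, 0, 0, 0, -4, 40],
    [70, 159, 0, 0, 0, -6, 40],
    [90, 204, 0, 0, 0, -8, 40],
    [110, 250, 0, 0, 0, -10, 40],
    [130, 295, 0, 0, 0, -12, 40],
    [150, 341, 0, 0, 0, -13.2, 40],
    [168, 382, 0, 0, 0, -13.2, 40],
    [180, 409, 0, 0, 0, -13.2, 40],
  ],
)

```text
time_s: 1.1
eef_pos: [392.3, -176.5, 201.3]
tcp_rot: [[-0.993, -0.117, 0.0], [-0.117, 0.993, 0.0], [-0.0, 0.0, -1.0]]
contact_force: [0.5, 0.1, -0.3]
finger_gap: 40.4
grasp_force: 0.0
```

Call:
step_arm(
  steps=[
    [15, 34, -10, 0, 0, 0, 40],
    [30, 68, -30, 0, 0, 0, 40],
    [45, 102, -60, 0, 0, 0, 40],
    [58, 132, -90, 0, 0, 0, 40],
    [68, 155, -120, 0, 0, 0, 40],
    [74, 168, -145, 0, 0, 0, 40],
    [74, 168, -165, 0, 0, 0, 40],
    [74, 168, -178, 0, 0, 0, 40],
    [74, 168, -178, 0, 0, 0, 40],
    [74, 168, -178, 0, 0, 0, 40],
  ],
)

```text
time_s: 2.1
eef_pos: [465.9, -11.0, 23.4]
tcp_rot: [[-0.993, -0.115, -0.0], [-0.115, 0.993, -0.0], [0.0, -0.0, -1.0]]
contact_force: [1.1, -0.2, -0.0]
finger_gap: 39.9
grasp_force: 0.0
```

Call:
step_arm(
  steps=[
    [10, 1.2, 0, 0, 0, 0, 40],
    [20, 2.3, 0, 0, 0, 0, 40],
    [26, 3, 0, 0, 0, 0, 40],
    [32, 3.7, 0, 0, 0, 0, 40],
    [38, 4.4, 0, 0, 0, 0, 40],
    [45, 5.2, 0, 0, 0, 0, 40],
    [52, 6, 0, 0, 0, 0, 40],
    [58, 6.7, 0, 0, 0, 0, 40],
    [64, 7.4, 0, 0, 0, 0, 40],
    [69, 8, 0, 0, 0, 0, 40],
  ],
)

```text
time_s: 3.1
eef_pos: [535.3, -2.9, 23.3]
tcp_rot: [[-0.993, -0.115, -0.0], [-0.115, 0.993, -0.0], [0.0, -0.0, -1.0]]
contact_force: [0.2, -0.7, -0.1]
finger_gap: 40.1
grasp_force: 0.0
```

Call:
step_arm(
  steps=[
    [1, 0.1, 0, 0, 0, 0, 40],
    [2, 0.2, 0, 0, 0, 0, 40],
    [3, 0.3, 0, 0, 0, 0, 40],
    [4, 0.5, 0, 0, 0, 0, 40],
    [5, 0.6, 0, 0, 0, 0, 40],
    [6, 0.7, 0, 0, 0, 0, 40],
    [7, 0.8, 0, 0, 0, 0, 40],
    [8, 0.9, 0, 0, 0, 0, 40],
    [8.5, 1, 0, 0, 0, 0, 40],
    [8.5, 1, 0, 0, 0, 0, 40],
  ],
)

```text
time_s: 4.1
eef_pos: [543.4, -2.0, 23.4]
tcp_rot: [[-0.993, -0.115, 0.0], [-0.115, 0.993, 0.0], [-0.0, 0.0, -1.0]]
contact_force: [0.2, -0.0, 0.3]
finger_gap: 40.1
grasp_force: 0.0
```

```bash
python3 - <<'E'
from h import *
a=save('side','s1.png')[140:290,200:350];b=save('top','t1.png')[150:270,190:340]
cv2.imwrite('pics/c1.png',np.hstack([cv2.resize(a,(400,400)),cv2.resize(b,(400,320)).copy() if 0 else cv2.copyMakeBorder(cv2.resize(b,(400,320)),0,80,0,0,0)])[:,:,::-1])
E
```

```text
(no output)
```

View pics/c1.png

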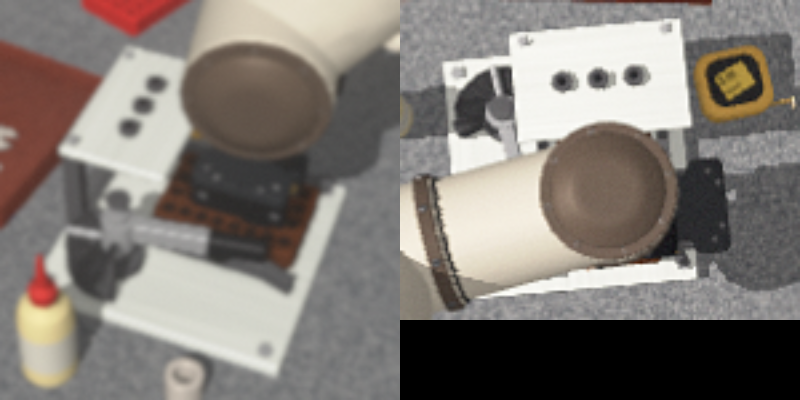

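The side crop still shows brown at the mouth side of the gripper (about (295,185) and (280,255)). It's unclear whether the block moved, so I'll look closer.

```bash
python3 - <<'E'
from h import *
a=cv2.imread('pics/s1.png')[180:280,230:340]
cv2.imwrite('pics/c2.png',cv2.resize(a,None,fx=6,fy=6,interpolation=cv2.INTER_CUBIC))
c=camera_info('side')
q=[600.26,4.31,.1157]
def W(p):
    s,k=np.sin(q[2]),np.cos(q[2]); return np.array([q[0]+k*p[0]-s*p[1],q[1]+s*p[0]+k*p[1],p[2]])
for n,p in (('NL',(-115,140,12)),('NR',(-115,-75,12)),('bridgeNL',(11,71,114)),('bridgeFL',(104,71,114)),('blk home NL',(-48,46,36)),('blk home NR',(-48,-46,36)),('blk old NL',(-96,42,36)),('blk old NR',(-96,-46,36)),('tcp',(-57.5,0,23)),('fL',(-57,25,23))):
    u=proj(c,W(p)); print(n,np.round(u,1),np.round((u-[230,180])*6))
E
```

```text
NL [303.2 279.8] [439. 599.]
NR [329.3 211.3] [596. 188.]
bridgeNL [260.2 208. ] [181. 168.]
bridgeFL [220.8 196.4] [-55.  99.]
blk home NL [288.1 231.7] [348. 310.]
blk home NR [300.4 204.9] [422. 149.]
blk old NL [309.  236.7] [474. 340.]
blk old NR [319.7 210.3] [538. 182.]
tcp [297.9 222.7] [407. 256.]
fL [294.4 230.1] [386. 301.]
```

View pics/c2.png

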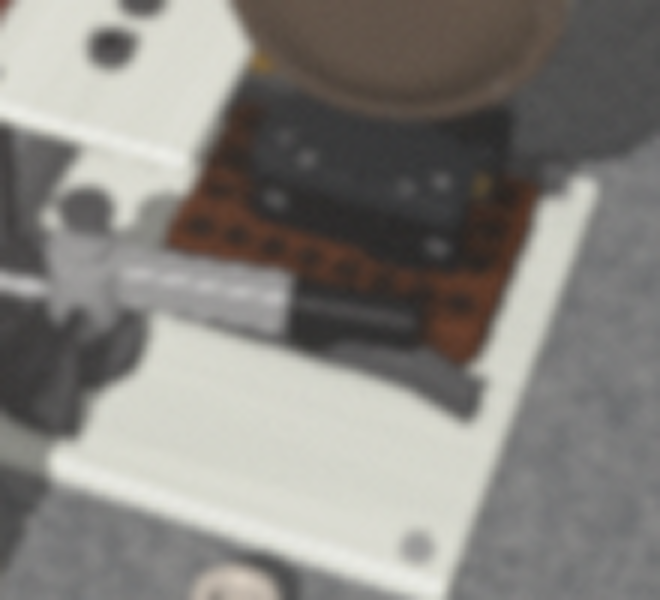

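The block's near corner is still at about crop (480,340), which is its old place, and no fingers show below the body. I'll check the gripper's real height and take the wrist view.

```bash
python3 - <<'E'
from h import *
c=camera_info('side');t=camera_info('top')
q=[600.26,4.31,.1157]
def W(p):
    s,k=np.sin(q[2]),np.cos(q[2]); return np.array([q[0]+k*p[0]-s*p[1],q[1]+s*p[0]+k*p[1],p[2]])
for p in [(-95,95,94),(-20,95,94),(-95,37,94),(-20,37,94),(-57,35,36),(-57,35,90)]:
    print(p,np.round((proj(c,W(p))-[230,180])*6))
# triangulate brown disc: side crop c1 centre (262,98)/ (400/150)+(200,140); top
us=(200+258*.375,140+98*.375);ut=(190+208*.375,150+192*.375)
o1,d1=ray(c,*us);o2,d2=ray(t,*ut)
A=np.stack([d1,-d2],1);s=np.linalg.lstsq(A,o2-o1,rcond=None)[0];print(o1+d1*s[0],o2+d2*s[1])
st=status.get_state();print(st['eef_pos'],st['finger_gap'],st['contact_force'],st['time_s'])
w=camera_info('wrist');print(w['xyz'],np.round(w['rotation'],2).tolist())
save('wrist','w1.png')
E
```

```text
(-95, 95, 94) [442. 340.]
(-20, 95, 94) [237. 277.]
(-95, 37, 94) [490. 224.]
(-20, 37, 94) [293. 167.]
(-57, 35, 36) [380. 297.]
(-57, 35, 90) [390. 199.]
[556.90963258  -1.78847227 162.35862332] [559.16020607  -1.08441722 162.52457992]
[543.31148252  -2.00372943  23.32148707] 40.09884214448459 [ 0.52989158 -0.61527957  0.26420868] 4.2
[462.44504853  -9.37975427 207.12653449] [[-0.11, 0.95, 0.29], [0.99, 0.11, 0.03], [-0.0, 0.29, -0.96]]
```

View pics/w1.png

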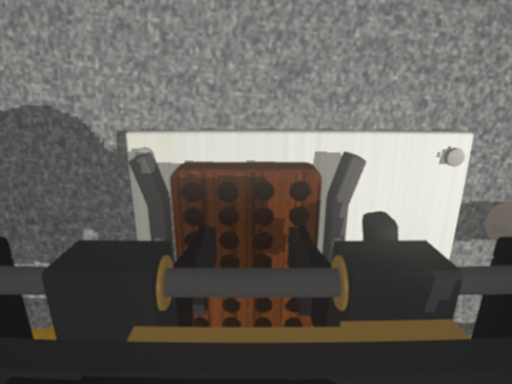

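```bash
python3 - <<'E'
from h import *
w=camera_info('wrist');st=status.get_state();R=st['tcp_rot'];p=st['eef_pos']
for v in [(0,20,0),(0,-20,0),(0,20,-18.7),(0,20,-50),(0,35,0),(0,35,-50),(-9.5,20,0),(9.5,20,0),(9.5,20,-30)]: print(v,np.round(proj(w,p+R@np.array(v))))
q=[600.26,4.31,.1157]
def W(p):
    s,k=np.sin(q[2]),np.cos(q[2]); return np.array([q[0]+k*p[0]-s*p[1],q[1]+s*p[0]+k*p[1],p[2]])
for v in [(-96,46,36),(-96,-46,36),(-115,-75,12),(-115,140,12),(-85,-46,36),(-48,46,36),(-48,-46,36)]: print('jig',v,np.round(proj(w,W(v))))
for u in ((175,165),(318,163)): print(onz(w,*u,36))
E
```

```text
(0, 20, 0) [281. 229.]
(0, -20, 0) [216. 229.]
(0, 20, -18.7) [284. 242.]
(0, 20, -50) [290. 272.]
(0, 35, 0) [305. 229.]
(0, 35, -50) [321. 272.]
(-9.5, 20, 0) [280. 243.]
(9.5, 20, 0) [281. 215.]
(9.5, 20, -30) [286. 236.]
jig (-96, 46, 36) [331. 173.]
jig (-96, -46, 36) [164. 174.]
jig (-115, -75, 12) [125. 134.]
jig (-115, 140, 12) [475. 134.]
jig (-85, -46, 36) [166. 193.]
jig (-48, 46, 36) [326. 252.]
jig (-48, -46, 36) [171. 252.]
[504.72868054 -46.66160964  36.        ]
[494.6795199   30.57237379  36.        ]
```

```bash
python3 - <<'E'
from h import *
c=camera_info('side');t=camera_info('top');w=camera_info('wrist')
f=lambda x,y:(190+(x+.5)/5-.5,150+(y+.5)/5-.5)
g=lambda x,y:(230+x/6,180+y/6)
def tri(*rs):
    A=0;b=0
    for o,d in rs:
        d=d/np.linalg.norm(d);M=np.eye(3)-np.outer(d,d);A=A+M;b=b+M@o
    X=np.linalg.solve(A,b);return X,[np.linalg.norm(np.cross(X-o,d/np.linalg.norm(d))) for o,d in rs]
print('L',tri(ray(c,*g(482,335)),ray(t,*f(315,503)),ray(w,318,163)))
print('R',tri(ray(t,*f(490,492)),ray(w,175,165)))
im=cv2.imread('pics/w1.png');h=cv2.cvtColor(im,cv2.COLOR_BGR2HSV)
for r in (150,155,158,161,164,168,175,190,210,225): print(r,[ (x,im[r,x].tolist()) for x in (160,166,170,174,178,245,316,322,326,330)][3:9:2], np.where((h[r,:,1]>110)&(h[r,:,0]<15)&(h[r,:,2]>30))[0][[0,-1]] if ((h[r,:,1]>110)&(h[r,:,0]<15)&(h[r,:,2]>30)).any() else '')
cv2.imwrite('pics/w1c.png',cv2.resize(cv2.convertScaleAbs(im[140:340,120:380],alpha=1.8,beta=10),None,fx=3,fy=3,interpolation=cv2.INTER_CUBIC))
E
```

```text
L (array([498.13475978,  31.84972872,  35.08085584]), [np.float64(1.086988638465084), np.float64(3.257683677945013), np.float64(3.3484665883287037)])
R (array([508.40839325, -49.71594854,  21.45770233]), [np.float64(0.14198011167884167), np.float64(0.1419801116787991)])
150 [(174, [204, 216, 216]), (245, [211, 222, 222]), (322, [211, 223, 225])] 
155 [(174, [204, 215, 216]), (245, [212, 222, 222]), (322, [136, 145, 146])] 
158 [(174, [204, 216, 217]), (245, [212, 222, 223]), (322, [136, 145, 146])] 
161 [(174, [204, 217, 218]), (245, [164, 177, 180]), (322, [136, 146, 146])] 
164 [(174, [136, 146, 146]), (245, [53, 61, 73]), (322, [135, 145, 145])] 
168 [(174, [129, 138, 139]), (245, [54, 63, 78]), (322, [135, 144, 145])] 
175 [(174, [49, 64, 92]), (245, [52, 67, 98]), (322, [133, 142, 144])] [174 319]
190 [(174, [43, 55, 80]), (245, [40, 50, 70]), (322, [122, 133, 139])] [173 317]
210 [(174, [36, 50, 75]), (245, [31, 44, 66]), (322, [131, 140, 140])] [174 314]
225 [(174, [54, 64, 83]), (245, [24, 37, 61]), (322, [131, 141, 141])] [175 314]
```

View pics/w1c.png

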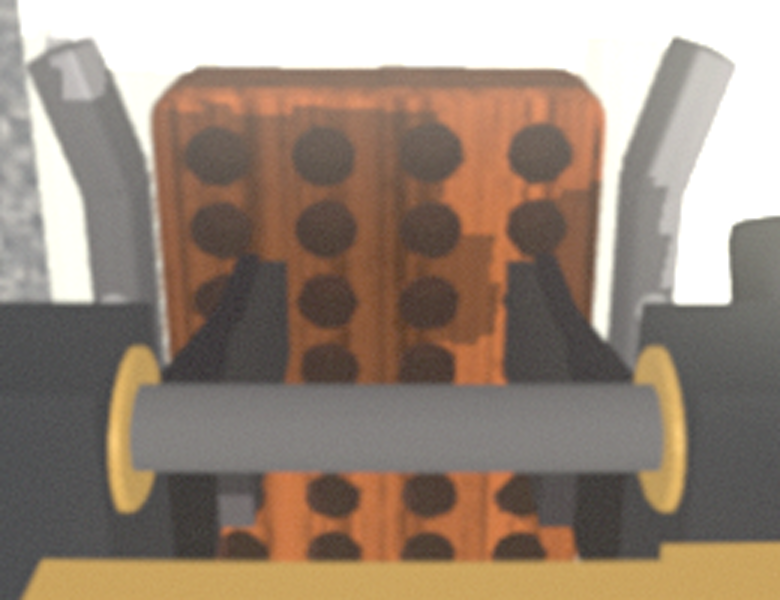

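The near face and top edge of the block are visible (top edge around row 170), and the finger tips sit just over its top. The tips retract when opened, so they skimmed over the block. I'll back off, close the fingers and push lower.

Call:
step_arm(
  steps=[
    [0, 0, 12, 0, 0, 0, 40],
    [0, 0, 30, 0, 0, 0, 40],
    [-20, -2.3, 40, 0, 0, 0, 20],
    [-50, -5.8, 40, 0, 0, 0, 0],
    [-77, -9, 40, 0, 0, 0, 0],
    [-77, -9, 25, 0, 0, 0, 0],
    [-77, -9, 8, 0, 0, 0, 0],
    [-77, -9, -3, 0, 0, 0, 0],
    [-70, -8, -3, 0, 0, 0, 0],
    [-64, -7.4, -3, 0, 0, 0, 0],
  ],
)

```text
time_s: 5.25
eef_pos: [480.7, -9.2, 20.8]
tcp_rot: [[-0.993, -0.116, 0.001], [-0.116, 0.993, -0.0], [-0.001, -0.0, -1.0]]
contact_force: [0.0, -0.1, 0.6]
finger_gap: 0.4
grasp_force: 0.0
```

Call:
step_arm(
  steps=[
    [6, 0.7, 0, 0, 0, 0, 0],
    [12, 1.4, 0, 0, 0, 0, 0],
    [18, 2.1, 0, 0, 0, 0, 0],
    [24, 2.8, 0, 0, 0, 0, 0],
    [29, 3.4, 0, 0, 0, 0, 0],
    [34, 3.9, 0, 0, 0, 0, 0],
    [39, 4.5, 0, 0, 0, 0, 0],
    [44, 5.1, 0, 0, 0, 0, 0],
    [49, 5.7, 0, 0, 0, 0, 0],
    [53, 6.2, 0, 0, 0, 0, 0],
  ],
)

```text
time_s: 6.25
eef_pos: [532.8, -3.1, 20.4]
tcp_rot: [[-0.993, -0.115, 0.0], [-0.115, 0.993, 0.0], [-0.0, 0.0, -1.0]]
contact_force: [-0.3, 0.1, 0.0]
finger_gap: 0.1
grasp_force: 0.0
```

```bash
python3 - <<'E'
from h import *
im=save('wrist','w2.png');w=camera_info('wrist')
h=cv2.cvtColor(im,cv2.COLOR_RGB2HSV)
m=(h[...,1]>90)&(h[...,0]<15)&(h[...,2]>30)&(h[...,2]<190)
for x in (185,200,215,245,280,300):
    r=np.where(m[:330,x])[0]; r=r[r>100]; print(x,r[:1],r[-1:],len(r),np.round(onz(w,x,r[0],36)) if len(r) else '')
cv2.imwrite('pics/w2c.png',cv2.resize(cv2.convertScaleAbs(im[100:340,120:400,::-1],alpha=1.8,beta=10),None,fx=2.4,fy=2.4))
E
```

```text
185 [187] [238] 32 [506. -41.  36.]
200 [192] [231] 27 [508. -33.  36.]
215 [186] [240] 54 [503. -25.  36.]
245 [191] [326] 48 [504.  -8.  36.]
280 [189] [241] 53 [501.  11.  36.]
300 [189] [226] 19 [500.  22.  36.]
```

View pics/w2c.png

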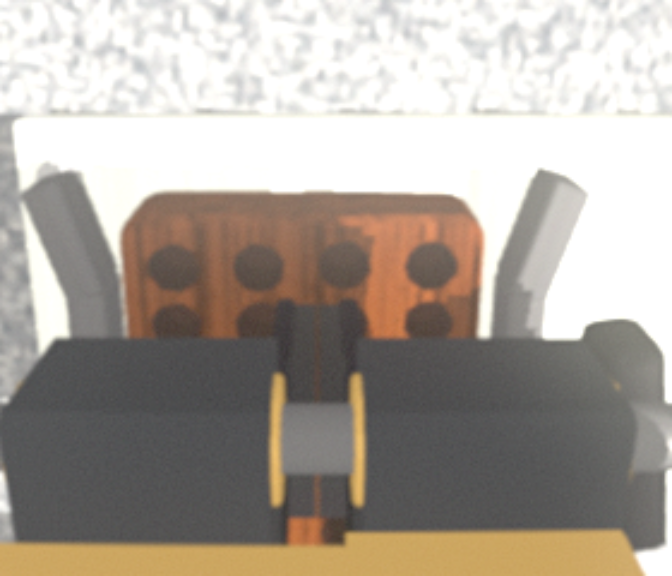

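The picture shows the block still at the mouth, its near edge near crop row 205, with the tips at about (285..350, 305). I'll raise the tool to see whether the visible tip row really is the tip.

Call:
step_arm(
  steps=[
    [0, 0, 10, 0, 0, 0, 0],
    [0, 0, 25, 0, 0, 0, 0],
    [-15, -1.7, 45, 0, 0, 0, 0],
    [-45, -5.2, 60, 0, 0, 0, 0],
    [-75, -8.7, 60, 0, 0, 0, 0],
    [-100, -11.6, 60, 0, 0, 0, 0],
    [-120, -13.9, 60, 0, 0, 0, 0],
    [-130, -15, 60, 0, 0, 0, 0],
    [-130, -15, 60, 0, 0, 0, 0],
    [-130, -15, 60, 0, 0, 0, 0],
  ],
)

```text
time_s: 7.3
eef_pos: [403.6, -17.9, 81.0]
tcp_rot: [[-0.993, -0.116, 0.002], [-0.116, 0.993, 0.0], [-0.002, 0.0, -1.0]]
contact_force: [0.1, 0.0, 0.1]
finger_gap: 0.2
grasp_force: 0.0
```

```bash
python3 - <<'E'
from h import *
im=save('wrist','w3.png');t=save('top','t3.png')
a=cv2.imread('pics/w2.png',0)
b=cv2.cvtColor(im,cv2.COLOR_RGB2GRAY)
for x in (237,242,262,266): print(x,'w2',a[196:250:3,x].tolist(),'\n   w3',b[196:250:3,x].tolist())
s=status.get_state();print(s['eef_pos'],s['contact_force'])
a=np.hstack([cv2.convertScaleAbs(im[150:330,160:350,::-1],alpha=1.7,beta=15),t[150:330,190:340,::-1]])
cv2.imwrite('pics/c3.png',cv2.resize(a,None,fx=2.3,fy=2.3,interpolation=cv2.INTER_CUBIC))
E
```

```text
237 w2 [63, 63, 60, 60, 49, 45, 47, 50, 55, 52, 32, 30, 30, 32, 30, 29, 27, 28] 
   w3 [133, 138, 144, 156, 155, 160, 172, 160, 153, 135, 50, 49, 48, 47, 45, 45, 45, 43]
242 w2 [63, 60, 60, 57, 56, 56, 56, 53, 55, 51, 39, 35, 33, 31, 35, 33, 32, 33] 
   w3 [162, 147, 138, 152, 145, 152, 143, 152, 153, 152, 87, 50, 51, 49, 48, 49, 49, 46]
262 w2 [56, 56, 52, 49, 48, 45, 44, 40, 44, 46, 34, 34, 33, 31, 36, 32, 33, 33] 
   w3 [141, 143, 153, 168, 139, 150, 169, 152, 146, 147, 68, 48, 50, 49, 48, 47, 46, 47]
266 w2 [63, 60, 49, 48, 46, 44, 41, 40, 50, 51, 36, 34, 31, 31, 32, 31, 26, 30] 
   w3 [151, 138, 145, 131, 151, 153, 155, 137, 155, 134, 45, 47, 47, 46, 45, 45, 44, 44]
[403.64764215 -17.86084013  80.58066154] [-0.09608708 -0.01466227  0.01362131]
```

View pics/c3.png

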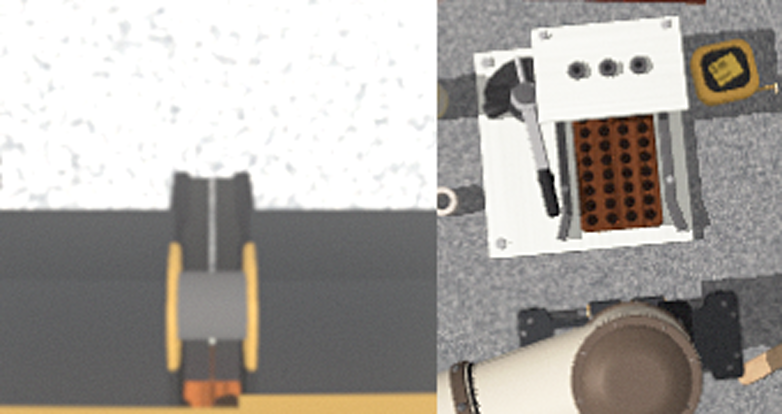

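The tip row is the same in free air (about 226), so the tips really were above the block. My idea is that the real tip height differs from the TCP reading, so I'll touch the free table to calibrate it.

Call:
step_arm(
  steps=[
    [0, 0, -20, 0, 0, 0, 0],
    [0, 0, -45, 0, 0, 0, 0],
    [0, 0, -62, 0, 0, 0, 0],
    [0, 0, -70, 0, 0, 0, 0],
    [0, 0, -74, 0, 0, 0, 0],
    [0, 0, -76, 0, 0, 0, 0],
    [0, 0, -78, 0, 0, 0, 0],
    [0, 0, -79, 0, 0, 0, 0],
    [0, 0, -80, 0, 0, 0, 0],
    [0, 0, -80, 0, 0, 0, 0],
  ],
)

```text
time_s: 8.4
eef_pos: [402.5, -18.1, 0.6]
tcp_rot: [[-0.993, -0.115, 0.001], [-0.115, 0.993, 0.0], [-0.001, 0.0, -1.0]]
contact_force: [0.2, -0.0, 0.7]
finger_gap: 0.9
grasp_force: 0.0
```

Call:
step_arm(
  steps=[
    [0, 0, -1, 0, 0, 0, 0],
    [0, 0, -1.5, 0, 0, 0, 0],
    [0, 0, -2, 0, 0, 0, 0],
    [0, 0, -2.5, 0, 0, 0, 0],
    [0, 0, -3, 0, 0, 0, 0],
    [0, 0, -3.5, 0, 0, 0, 0],
    [0, 0, -4, 0, 0, 0, 0],
    [0, 0, -4, 0, 0, 0, 0],
    [0, 0, -4, 0, 0, 0, 0],
    [0, 0, -4, 0, 0, 0, 0],
  ],
)

```text
time_s: 9.4
eef_pos: [402.3, -18.2, -3.6]
tcp_rot: [[-0.993, -0.115, -0.0], [-0.115, 0.993, -0.0], [0.0, -0.0, -1.0]]
contact_force: [-0.3, 0.6, 1.2]
finger_gap: 0.4
grasp_force: 0.0
```

Call:
step_arm(
  steps=[
    [0, 0, -2, 0, 0, 0, 0],
    [0, 0, -4, 0, 0, 0, 0],
    [0, 0, -5, 0, 0, 0, 0],
    [0, 0, -6, 0, 0, 0, 0],
    [0, 0, -7, 0, 0, 0, 0],
    [0, 0, -8, 0, 0, 0, 0],
    [0, 0, -8, 0, 0, 0, 0],
    [0, 0, -8, 0, 0, 0, 0],
    [0, 0, -8, 0, 0, 0, 0],
    [0, 0, -8, 0, 0, 0, 0],
  ],
)

```text
time_s: 10.4
eef_pos: [402.4, -18.1, -11.6]
tcp_rot: [[-0.993, -0.115, 0.0], [-0.115, 0.993, 0.0], [-0.0, 0.0, -1.0]]
contact_force: [-0.5, 0.3, 0.9]
finger_gap: 0.5
grasp_force: 0.0
```

No contact even at TCP z = -11.6, so the real tips are about 15–16 mm behind the reported TCP. That matches both the pictures and the skimming. I'll push with TCP z ≈ 4, which puts the tips at about 20.

Call:
step_arm(
  steps=[
    [0, 0, 10, 0, 0, 0, 0],
    [15, 1.7, 15.5, 0, 0, 0, 0],
    [40, 4.6, 15.5, 0, 0, 0, 0],
    [65, 7.5, 15.5, 0, 0, 0, 0],
    [82, 9.5, 15.5, 0, 0, 0, 0],
    [91, 10.5, 15.5, 0, 0, 0, 0],
    [98, 11.3, 15.5, 0, 0, 0, 0],
    [105, 12.1, 15.5, 0, 0, 0, 0],
    [112, 12.9, 15.5, 0, 0, 0, 0],
    [118, 13.6, 15.5, 0, 0, 0, 0],
  ],
)

```text
time_s: 11.4
eef_pos: [520.6, -4.5, 3.8]
tcp_rot: [[-0.993, -0.115, -0.0], [-0.115, 0.993, 0.0], [0.0, 0.0, -1.0]]
contact_force: [-1.3, -0.4, -0.8]
finger_gap: 0.1
grasp_force: 0.4
```

Call:
step_arm(
  steps=[
    [4, 0.5, 0, 0, 0, 0, 0],
    [8, 0.9, 0, 0, 0, 0, 0],
    [12, 1.4, 0, 0, 0, 0, 0],
    [15, 1.7, 0, 0, 0, 0, 0],
    [17, 2, 0, 0, 0, 0, 0],
    [19, 2.2, 0, 0, 0, 0, 0],
    [20, 2.3, 0, 0, 0, 0, 0],
    [21, 2.4, 0, 0, 0, 0, 0],
    [22, 2.5, 0, 0, 0, 0, 0],
    [22, 2.5, 0, 0, 0, 0, 0],
  ],
)

```text
time_s: 12.4
eef_pos: [541.9, -2.2, 3.8]
tcp_rot: [[-0.993, -0.115, -0.001], [-0.115, 0.993, -0.0], [0.001, -0.0, -1.0]]
contact_force: [-3.8, -0.2, 1.4]
finger_gap: 0.6
grasp_force: 1.2
```

```bash
python3 - <<'E'
from h import *
im=save('wrist','w4.png');w=camera_info('wrist')
h=cv2.cvtColor(im,cv2.COLOR_RGB2HSV)
m=(h[...,1]>90)&(h[...,0]<15)&(h[...,2]>30)&(h[...,2]<190)
q=[600.26,4.31,.1157]
for x in (185,200,215,280,300):
    r=np.where(m[:240,x])[0]; r=r[r>100]
    if len(r):
        P=onz(w,x,r[0],36);d=P[:2]-q[:2];print(x,r[0],round(np.cos(q[2])*d[0]+np.sin(q[2])*d[1],1))
    else: print(x,'none')
s=status.get_state();print(s['eef_pos'],s['contact_force'])
E
```

```text
185 none
200 none
215 none
280 none
300 none
[541.88927501  -2.19557848   3.7937988 ] [-2.61645286  0.01424718  1.63142188]
```

Call:
step_arm(
  steps=[
    [0.5, 0, 0, 0, 0, 0, 0],
    [1, 0.1, 0, 0, 0, 0, 0],
    [1.5, 0.2, 0, 0, 0, 0, 0],
    [2, 0.2, 0, 0, 0, 0, 0],
    [2.5, 0.3, 0, 0, 0, 0, 0],
    [3, 0.3, 0, 0, 0, 0, 0],
    [3.5, 0.4, 0, 0, 0, 0, 0],
    [3.5, 0.4, 0, 0, 0, 0, 0],
    [3.5, 0.4, 0, 0, 0, 0, 0],
    [3.5, 0.4, 0, 0, 0, 0, 0],
  ],
)

```text
time_s: 13.45
eef_pos: [541.9, -2.5, 3.4]
tcp_rot: [[-0.993, -0.114, -0.008], [-0.114, 0.993, -0.002], [0.008, -0.001, -1.0]]
contact_force: [-9.6, -0.5, 7.3]
finger_gap: 0.3
grasp_force: 4.6
```

Call:
step_arm(
  steps=[
    [1, 0.1, 0, 0, 0, 0, 0],
    [2, 0.2, 0, 0, 0, 0, 0],
    [3, 0.3, 0, 0, 0, 0, 0],
    [4, 0.4, 0, 0, 0, 0, 0],
    [4, 0.4, 0, 0, 0, 0, 0],
    [4, 0.4, 0, 0, 0, 0, 0],
    [-4, -0.4, 1, 0, 0, 0, 0],
    [-20, -2.3, 1, 0, 0, 0, 0],
    [-40, -4.6, 1, 0, 0, 0, 0],
    [-50, -5.8, 1, 0, 0, 0, 0],
  ],
)

```text
time_s: 14.45
eef_pos: [495.9, -7.4, 5.1]
tcp_rot: [[-0.993, -0.115, 0.002], [-0.115, 0.993, 0.001], [-0.002, 0.0, -1.0]]
contact_force: [0.3, 0.7, 0.2]
finger_gap: 0.8
grasp_force: 0.0
```

Call:
step_arm(
  steps=[
    [0, 0, -2, 0, 0, 0, 0],
    [0, 0, -4, 0, 0, 0, 0],
    [0, 0, -6, 0, 0, 0, 0],
    [0, 0, -8, 0, 0, 0, 0],
    [0, 0, -9, 0, 0, 0, 0],
    [0, 0, -10, 0, 0, 0, 0],
    [0, 0, -11, 0, 0, 0, 0],
    [0, 0, -12, 0, 0, 0, 0],
    [0, 0, -12, 0, 0, 0, 0],
    [0, 0, -12, 0, 0, 0, 0],
  ],
)

```text
time_s: 15.45
eef_pos: [495.9, -7.5, -7.1]
tcp_rot: [[-0.993, -0.115, 0.0], [-0.115, 0.993, 0.0], [-0.0, -0.0, -1.0]]
contact_force: [0.1, 0.6, 0.3]
finger_gap: 0.6
grasp_force: 0.0
```

```bash
python3 - <<'E'
from h import *
s=status.get_state();print(s['eef_pos'],s['contact_force'])
im=save('wrist','w5.png');w=camera_info('wrist')
h=cv2.cvtColor(im,cv2.COLOR_RGB2HSV)
m=(h[...,1]>90)&(h[...,0]<15)&(h[...,2]>30)&(h[...,2]<190)
q=[600.26,4.31,.1157]
for x in list(range(170,340,12)):
    r=np.where(m[:,x])[0]; r=r[(r>100)]
    if len(r):
        P=onz(w,x,r[0],12);d=P[:2]-q[:2];print(x,r[0],r[-1],len(r),round(np.cos(q[2])*d[0]+np.sin(q[2])*d[1],1))
# top & side
cv2.imwrite('pics/w5c.png',im[:,:,::-1])
E
```

```text
[495.86220203  -7.48380872  -7.12273324] [0.06102059 0.56413144 0.28571378]
```

Call:
step_arm(
  steps=[
    [0, 0, -2, 0, 0, 0, 0],
    [0, 0, -4, 0, 0, 0, 0],
    [0, 0, -6, 0, 0, 0, 0],
    [0, 0, -7, 0, 0, 0, 0],
    [0, 0, -8, 0, 0, 0, 0],
    [0, 0, -9, 0, 0, 0, 0],
    [0, 0, -10, 0, 0, 0, 0],
    [0, 0, -10, 0, 0, 0, 0],
    [0, 0, -10, 0, 0, 0, 0],
    [0, 0, -10, 0, 0, 0, 0],
  ],
)

```text
time_s: 16.5
eef_pos: [496.3, -7.4, -9.2]
tcp_rot: [[-0.993, -0.119, 0.002], [-0.119, 0.993, -0.001], [-0.002, -0.001, -1.0]]
contact_force: [-18.3, 4.1, 64.4]
finger_gap: 0.0
grasp_force: 32.3
```

The tips touched the base plate at TCP z ≈ -9, so the offset is d ≈ 21 mm. I'll lift, verify the block and handle, and check the clearance geometry.

Call:
step_arm(
  steps=[
    [-5, 0, 10, 0, 0, 0, 0],
    [-20, 2, 30, 0, 0, 0, 0],
    [-45, 10, 65, 0, 0, 0, 0],
    [-75, 30, 100, 0, 0, 0, 0],
    [-100, 60, 127, 0, 0, 0, 0],
    [-105, 90, 127, 0, 0, 0, 0],
    [-105, 110, 127, 0, 0, 0, 0],
    [-105, 120, 127, 0, 0, 0, 0],
    [-105, 120, 127, 0, 0, 0, 0],
    [-105, 120, 127, 0, 0, 0, 0],
  ],
)

```text
time_s: 17.5
eef_pos: [390.5, 111.9, 109.3]
tcp_rot: [[-0.993, -0.115, -0.001], [-0.115, 0.993, -0.001], [0.001, -0.001, -1.0]]
contact_force: [0.7, -1.3, 0.6]
finger_gap: 0.5
grasp_force: 0.0
```

```bash
python3 - <<'E'
from h import *
t=save('top','t6.png');s=save('side','s6.png')
a=np.hstack([cv2.resize(t[150:270,190:340],(400,320)),cv2.resize(s[160:300,200:375],(400,320))])
cv2.imwrite('pics/c6.png',cv2.resize(a[:,:,::-1],None,fx=1,fy=1))
w=camera_info('wrist');st=status.get_state();R=st['tcp_rot'];p=st['eef_pos'];print(p,st['contact_force'],w['fx'])
for xf in (37,25,15):
  for h in (60,70,80,90): print((xf,h),np.round(proj(w,p+R@np.array([xf,60,-h]))))
c=camera_info('top');h=cv2.cvtColor(t,cv2.COLOR_RGB2HSV)
m=((h[...,1]>110)&(h[...,0]<15)&(h[...,2]<150)).astype(np.uint8);m[:180]=0;m[270:]=0;m[:,:235]=0;m[:,300:]=0
ys,xs=np.where(m);q=[600.26,4.31,.1157]
for x in (252,258,264,270,276,282):
    r=ys[xs==x]
    if len(r): P=onz(c,x,r.max()+.5,36);d=P[:2]-q[:2];print(x,r.max(),round(np.cos(q[2])*d[0]+np.sin(q[2])*d[1],1))
E
```

```text
[390.64840642 111.5930141  109.40127121] [-0.62378246 -0.29173126  0.03705517] 321.4400989009858
(37, 60) [393. 205.]
(37, 70) [403. 214.]
(37, 80) [416. 224.]
(37, 90) [431. 236.]
(25, 60) [389. 232.]
(25, 70) [399. 243.]
(25, 80) [411. 255.]
(25, 90) [425. 269.]
(15, 60) [386. 253.]
(15, 70) [396. 265.]
(15, 80) [407. 279.]
(15, 90) [420. 294.]
252 227 -41.7
258 228 -45.4
264 227 -44.3
270 226 -43.2
276 226 -44.5
282 225 -43.5
```

View pics/c6.png

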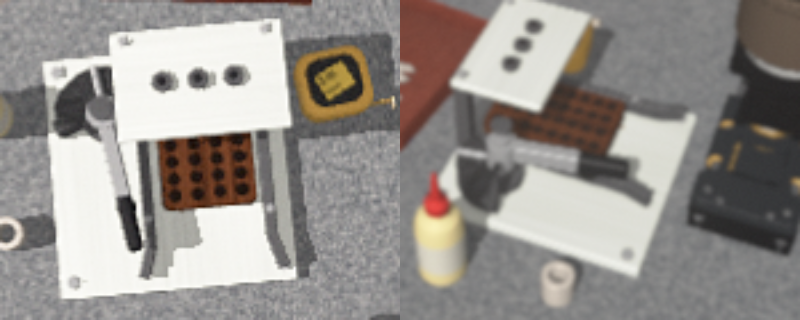

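The picture shows the block home (near end at left-crop row ~208) and the handle unmoved, with its tip at about (133,245). I'll compute the handle-push waypoints with the tool leaning 45° and tip offset 21 mm.

```bash
python3 - <<'E'
import numpy as np
q=[600.26,4.31,.1157];k,s=np.cos(q[2]),np.sin(q[2])
c=np.array([390.7,112.2,109.6])
prev=c
for n,p in [('above',(-62,118,110)),('down',(-62,116,53)),(.15,(-62,88,53)),(.5,(-57,49,53)),(.8,(-42,19,53)),(1.0,(-27,2,53)),(1.2,(-9,-11,53)),(1.35,(6,-19,53)),(1.45,(17,-22.5,53)),(1.55,(29,-25,53)),(1.6,(35,-25,53))]:
    x,y,z=p[0]+14.8,p[1],p[2]-14.8
    P=np.array([q[0]+k*x-s*y,q[1]+s*x+k*y,z]);print(n,np.round(P,1),'from now',np.round(P-c,1),'step',np.round(P-prev,1));prev=P
E
```

```text
above [539.8 116.1  95.2] from now [149.1   3.9 -14.4] step [149.1   3.9 -14.4]
down [540.  114.1  38.2] from now [149.3   1.9 -71.4] step [  0.2  -2.  -57. ]
0.15 [543.2  86.3  38.2] from now [152.5 -25.9 -71.4] step [  3.2 -27.8   0. ]
0.5 [552.7  48.1  38.2] from now [162.  -64.1 -71.4] step [  9.5 -38.2   0. ]
0.8 [571.   20.   38.2] from now [180.3 -92.2 -71.4] step [ 18.4 -28.1   0. ]
1.0 [587.9   4.9  38.2] from now [ 197.2 -107.3  -71.4] step [ 16.9 -15.2   0. ]
1.2 [607.3  -5.9  38.2] from now [ 216.6 -118.1  -71.4] step [ 19.4 -10.8   0. ]
1.35 [623.1 -12.2  38.2] from now [ 232.4 -124.4  -71.4] step [15.8 -6.2  0. ]
1.45 [634.4 -14.4  38.2] from now [ 243.7 -126.6  -71.4] step [11.3 -2.2  0. ]
1.55 [646.7 -15.5  38.2] from now [ 256.  -127.7  -71.4] step [12.2 -1.1  0. ]
1.6 [652.6 -14.8  38.2] from now [ 261.9 -127.   -71.4] step [6.  0.7 0. ]
```

Call:
step_arm(
  steps=[
    [10, 0, 0, 0.8, -6.5, 0, 0],
    [30, 1, 0, 1.6, -13, 0, 0],
    [55, 2, -2, 2.4, -20, 0, 0],
    [80, 2, -5, 3.2, -27, 0, 0],
    [105, 3, -8, 4, -34, 0, 0],
    [125, 3, -12, 4.7, -40, 0, 0],
    [140, 4, -14, 5.2, -44.7, 0, 0],
    [149, 4, -14, 5.2, -44.7, 0, 0],
    [149, 4, -14, 5.2, -44.7, 0, 0],
    [149, 4, -14, 5.2, -44.7, 0, 0],
  ],
)

```text
time_s: 18.6
eef_pos: [525.3, -13.2, 168.9]
tcp_rot: [[-0.788, -0.272, 0.552], [-0.433, 0.882, -0.184], [-0.438, -0.384, -0.813]]
contact_force: [1.3, -0.1, 0.6]
finger_gap: 0.6
grasp_force: 0.0
```

Call:
step_arm(
  steps=[
    [0, 0, -12, 0, 0, 0, 0],
    [0, 0, -28, 0, 0, 0, 0],
    [0, -1, -44, 0, 0, 0, 0],
    [0, -2, -54, 0, 0, 0, 0],
    [0, -2, -57, 0, 0, 0, 0],
    [1, -10, -57, 0, 0, 0, 0],
    [2, -18, -57, 0, 0, 0, 0],
    [3, -25, -57, 0, 0, 0, 0],
    [4, -31, -57, 0, 0, 0, 0],
    [5, -37, -57, 0, 0, 0, 0],
  ],
)

```text
time_s: 19.6
eef_pos: [532.9, -32.0, 144.0]
tcp_rot: [[-0.818, -0.266, 0.509], [-0.413, 0.888, -0.2], [-0.399, -0.374, -0.837]]
contact_force: [0.0, -0.1, 0.9]
finger_gap: 0.3
grasp_force: 0.0
```

```bash
python3 - <<'E'
from h import *
s=status.get_state();print(np.round(s['joint_positions'],3),np.round(s['dq'],2),s['eef_pos'],s['time_s']);print(np.round(s['tcp_rot'],3))
E
```

```text
[-0.112  0.066 -1.017  2.052 -0.161 -3.096] [-0.05  0.03  0.03 -0.    0.   -0.  ] [532.92351309 -32.02857763 143.96532921] 19.6
[[-0.818 -0.266  0.509]
 [-0.413  0.888 -0.2  ]
 [-0.399 -0.374 -0.837]]
```

The lean pulled the wrist through its near-singular zone (j5 at its limit, j4 turned). I'll fit a small kinematic model from known states so I can plan a feasible posture.

```bash
cat > kin.py <<'E'
import numpy as np, itertools
from scipy.spatial.transform import Rotation as Ro
j0=np.array([-0.96638,0.385467,0.006762,-0.000447,-1.194035,-0.258629]);p0=np.array([211.664,-587.436,200.375])
R0=np.array([[-.940865,-.33878,-.00076],[-.33878,.940863,.001835],[.0000959,.001985,-.999998]])
j1=np.array([-0.112,0.066,-1.017,2.052,-0.161,-3.096]);p1=np.array([532.92,-32.03,143.97])
R1=np.array([[-.818,-.266,.509],[-.413,.888,-.2],[-.399,-.374,-.837]])
E
python3 - <<'E'
from kin import *
from plant import status
s=status.get_state();R1=s['tcp_rot'];j1=s['joint_positions']
ax={'x':[1,0,0],'y':[0,1,0],'z':[0,0,1]}
def rv(a,t): return Ro.from_rotvec(np.array(ax[a])*t).as_matrix()
best=[]
for s2,s3,s4,s5,s6 in itertools.product((1,-1),repeat=5):
  for a6 in 'x':
    for a1 in (1,):
      f=lambda j: rv('z',j[0])@rv('y',s2*j[1])@rv('y',s3*j[2])@rv('x',s4*j[3])@rv('y',s5*j[4])@rv('x',s6*j[5])
      # constant tool C: R=f C
      C=f(j0).T@R0; e=np.degrees(Ro.from_matrix(f(j1)@C@R1.T).magnitude()); best.append((round(e,2),(s2,s3,s4,s5,s6),Ro.from_matrix(C).as_matrix().round(2).tolist()))
best.sort(key=lambda b:b[0])
for b in best[:4]: print(b)
E
```

```text
(np.float64(0.0), (1, -1, -1, -1, -1), [[0.0, 0.0, 1.0], [-1.0, 0.0, 0.0], [-0.0, -1.0, 0.0]])
(np.float64(34.83), (1, -1, -1, -1, 1), [[0.0, 0.0, 1.0], [-0.87, 0.49, 0.0], [-0.49, -0.87, 0.0]])
(np.float64(39.23), (-1, -1, -1, -1, -1), [[-0.18, -0.67, 0.72], [-0.98, 0.07, -0.18], [0.07, -0.74, -0.67]])
(np.float64(43.39), (1, 1, 1, 1, 1), [[-0.18, -0.67, -0.72], [-0.98, 0.07, 0.18], [-0.07, 0.74, -0.67]])
```

```bash
python3 - <<'E'
from kin import *
from plant import status
s=status.get_state();R=s['tcp_rot']
y=.1157;Rd=np.array([[-np.cos(y),-np.sin(y),0],[-np.sin(y),np.cos(y),0],[0,0,-1]])
print(np.degrees(Ro.from_matrix(Rd@R.T).as_rotvec()).round(1))
E
```

```text
[ 16.1  29.1 -14.7]
```

Call:
step_arm(
  steps=[
    [0, 5, 5, 2.7, 4.9, -2.5, 0],
    [0, 15, 5, 5.4, 9.7, -4.9, 0],
    [0, 30, 5, 8.1, 14.6, -7.4, 0],
    [0, 50, 5, 10.7, 19.4, -9.8, 0],
    [0, 70, 5, 13.4, 24.2, -12.2, 0],
    [0, 95, 5, 16.1, 29.1, -14.7, 0],
    [0, 120, 5, 16.1, 29.1, -14.7, 0],
    [0, 140, 0, 16.1, 29.1, -14.7, 0],
    [0, 150, -10, 16.1, 29.1, -14.7, 0],
    [0, 150, -20, 16.1, 29.1, -14.7, 0],
  ],
)

```text
time_s: 20.6
eef_pos: [534.4, 123.5, 124.3]
tcp_rot: [[-0.993, -0.118, -0.0], [-0.118, 0.993, 0.006], [-0.0, 0.006, -1.0]]
contact_force: [0.8, -1.2, 0.4]
finger_gap: 0.4
grasp_force: 0.0
```

```bash
python3 - <<'E'
from kin import *
from plant import status
s=status.get_state();j2=s['joint_positions'];p2=s['eef_pos'];print(j2.round(3),p2.round(1),s['tcp_rot'].round(3).tolist(),s['time_s'])
X=lambda t:Ro.from_rotvec([t,0,0]).as_matrix();Y=lambda t:Ro.from_rotvec([0,t,0]).as_matrix();Z=lambda t:Ro.from_rotvec([0,0,t]).as_matrix()
def A(j):
    a=Z(j[0]);b=a@Y(j[1]);c=b@Y(-j[2]);d=c@X(-j[3]);e=d@Y(-j[4])
    return np.hstack([a,b[:,[0,2]],c[:,[0,2]],d[:,1:2],e[:,[0,2]]])
M=np.vstack([A(j) for j in (j0,j1,j2)]);v=np.hstack([p0,p1,p2])
np.savez('dat.npz',M=M,v=v)
print(np.linalg.svd(M)[1].round(3)); print(np.linalg.lstsq(M,v,rcond=None)[0].round(1))
E
```

```text
[ 0.519  0.325 -0.289 -0.007 -0.954 -1.967] [534.4 123.5 124.3] [[-0.993, -0.118, -0.0], [-0.118, 0.993, 0.006], [-0.0, 0.006, -1.0]] 20.6
[3.420e+00 3.162e+00 2.191e+00 1.343e+00 1.184e+00 5.270e-01 1.490e-01
 2.500e-02 2.000e-03]
[  11.5   -6.   296.9   17.5  463.4  430.4  -25.4 -153.8  336.6   11.9]
```

```bash
cat >> kin.py <<'E'
X=lambda t:Ro.from_rotvec([t,0,0]).as_matrix();Y=lambda t:Ro.from_rotvec([0,t,0]).as_matrix();Z=lambda t:Ro.from_rotvec([0,0,t]).as_matrix()
C=np.array([[0,0,1],[-1,0,0],[0,-1,0.]])
lo=np.array([-3.14,-1.21,-1.07,-3.16,-2.99,-3.1]);hi=np.array([3.14,2.06,1.41,2.05,-.16,3.1])
def fr(j):
    a=Z(j[0]);b=a@Y(j[1]);c=b@Y(-j[2]);d=c@X(-j[3]);e=d@Y(-j[4]);return a,b,c,d,e,e@X(-j[5])@C
def A(j):
    a,b,c,d,e,_=fr(j);return np.hstack([a,b[:,[0,2]],c[:,[0,2]],d[:,1:2],e[:,[0,2]]])
E
python3 - <<'E'
from kin import *
D=np.load('dat.npz');M,v=D['M'],D['v']
n=['bx','by','bz','b.x','b.z','c.x','c.z','d.y','e.x','e.z']
for keep in ([2,4,5,8],[2,4,5,7,8],[1,2,4,5,8],[0,2,4,5,8],[2,4,5,6,8],[2,3,4,5,8],[0,2,4,5,6,8],[2,4,5,6,8,9],[2,4,5,6,7,8],[0,2,4,5,7,8],[1,2,4,5,7,8],[0,1,2,4,5,8],[0,1,2,4,5,6,7,8]):
    s,*_=np.linalg.lstsq(M[:,keep],v,rcond=None);print([n[k] for k in keep],s.round(1),'res',(M[:,keep]@s-v).round(1))
E
```

```text
['bz', 'b.z', 'c.x', 'e.x'] [301.2 625.8 401.2 528.1] res [133.5  88.1   4.2 -36.3 -99.3 -14.9 -76.6 141.6  10.6]
['bz', 'b.z', 'c.x', 'd.y', 'e.x'] [ 159.9  565.5  421.6 -159.9  327.6] res [-0.1 -0.1 -0.  -0.1 -0.3 -0.   0.1 -0.1  0.1]
['by', 'bz', 'b.z', 'c.x', 'e.x'] [-74.3 293.4 605.1 411.9 492. ] res [  73.6   44.     9.4  -59.3 -166.4  -22.6  -37.8   77.9   13.1]
['bx', 'bz', 'b.z', 'c.x', 'e.x'] [434.5 219.9  66.  126.7  52.5] res [116.2 112.7 -18.6 -11.1 -34.2 -14.  -49.  154.2  32.7]
['bz', 'b.z', 'c.x', 'c.z', 'e.x'] [-519.6  948.4  146.9  235.3  334.5] res [117.7 110.7 -11.3 -25.5 -72.9 -16.7 -49.8 155.6  28.1]
['bz', 'b.x', 'b.z', 'c.x', 'e.x'] [ 675.9  414.9 -262.9  309.9  -27.8] res [114.3 115.5 -10.9  -8.6 -23.   -8.3 -46.  155.5  19.2]
['bx', 'bz', 'b.z', 'c.x', 'c.z', 'e.x'] [ 1260.1  2751.3 -2053.4   437.3  -770.1  -217.9] res [134.9  85.4 -11.1   1.4   3.1  -6.4 -84.3 132.3  17.5]
['bz', 'b.z', 'c.x', 'c.z', 'e.x', 'e.z'] [1110.9  251.1  400.8 -103.4  902.4  176.1] res [131.2  91.5  -3.9  -1.6  -1.7  -3.2 -79.4 141.6   7.1]
['bz', 'b.z', 'c.x', 'c.z', 'd.y', 'e.x'] [ 157.9  566.3  421.     0.6 -159.9  327.1] res [-0.1  0.  -0.  -0.1 -0.2 -0.1  0.1 -0.   0.1]
['bx', 'bz', 'b.z', 'c.x', 'd.y', 'e.x'] [   1.2  159.7  564.   420.8 -159.8  326.4] res [-0.1  0.  -0.1 -0.  -0.1 -0.   0.1 -0.   0.1]
['by', 'bz', 'b.z', 'c.x', 'd.y', 'e.x'] [ 2.000e-01  1.598e+02  5.655e+02  4.216e+02 -1.600e+02  3.275e+02] res [ 0. -0. -0.  0.  0. -0. -0. -0.  0.]
['bx', 'by', 'bz', 'b.z', 'c.x', 'e.x'] [ 865.2 -118.2  126.9 -521.8 -128.4 -476.5] res [  3.8  67.1 -33.1 -22.8 -76.2 -25.4  40.   65.5  58.5]
['bx', 'by', 'bz', 'b.z', 'c.x', 'c.z', 'd.y', 'e.x'] [-2.700e+00  4.000e-01  1.547e+02  5.711e+02  4.216e+02  1.600e+00
 -1.602e+02  3.291e+02] res [-0. -0. -0.  0.  0. -0. -0.  0.  0.]
```

```bash
cat >> kin.py <<'E'
from scipy.optimize import least_squares
def fk(j):
    a,b,c,d,e,R=fr(j);return 160*np.array([0,0,1])+565.5*b[:,2]+421.6*c[:,0]-160*d[:,1]+327.5*e[:,0],R
q=[600.26,4.31,.1157];Rj=Z(q[2])
Rv=np.array([[-1,0,0],[0,1,0],[0,0,-1.]])
def pose(tip,al,be=0,roll=0,d=21):   # al: lean back about jig y, be: sideways (tip towards +y), roll about tool z (deg)
    R=Rj@X(np.radians(be))@Y(-np.radians(al))@Rv@Z(np.radians(roll))
    return np.array([q[0],q[1],0])+Rj@np.array(tip)+d*R[:,2],R
def ik(p,R,g,bound=True):
    f=lambda j:np.concatenate([(fk(j)[0]-p)/100,2*Ro.from_matrix(fk(j)[1]@R.T).as_rotvec()])
    r=least_squares(f,np.clip(g,lo+1e-3,hi-1e-3) if bound else g,bounds=(lo,hi) if bound else (-np.inf,np.inf));return r.x,np.sqrt(2*r.cost)
E
python3 - <<'E'
from kin import *
jn=np.array([.519,.325,-.289,-.007,-.954,-1.967])
rng=np.random.default_rng(0)
for tip in [(29,-25,53),(-35,5,53)]:
  for al in (25,30,35,45):
    for be in (-20,-10,0,10,20):
      p,R=pose(tip,al,be);S=set()
      for k in range(14):
        j,c=ik(p,R,rng.uniform(lo,hi) if k>1 else jn)
        if c<1e-3: S.add(tuple(j.round(2)))
      print(tip,al,be,sorted(S)[:3])
E
```

```text
(29, -25, 53) 25 -20 []
(29, -25, 53) 25 -10 []
(29, -25, 53) 25 0 []
(29, -25, 53) 25 10 [(np.float64(0.13), np.float64(0.44), np.float64(-0.34), np.float64(-0.43), np.float64(-0.37), np.float64(-1.26))]
(29, -25, 53) 25 20 [(np.float64(-0.01), np.float64(0.47), np.float64(-0.22), np.float64(-0.72), np.float64(-0.58), np.float64(-0.97))]
(29, -25, 53) 30 -20 []
(29, -25, 53) 30 -10 []
(29, -25, 53) 30 0 []
(29, -25, 53) 30 10 [(np.float64(0.12), np.float64(0.43), np.float64(-0.36), np.float64(-0.55), np.float64(-0.29), np.float64(-1.12))]
(29, -25, 53) 30 20 [(np.float64(-0.04), np.float64(0.46), np.float64(-0.25), np.float64(-0.84), np.float64(-0.52), np.float64(-0.84))]
(29, -25, 53) 35 -20 []
(29, -25, 53) 35 -10 []
(29, -25, 53) 35 0 []
(29, -25, 53) 35 10 [(np.float64(0.08), np.float64(0.42), np.float64(-0.36), np.float64(-0.76), np.float64(-0.24), np.float64(-0.89))]
(29, -25, 53) 35 20 [(np.float64(-0.08), np.float64(0.45), np.float64(-0.27), np.float64(-1.01), np.float64(-0.47), np.float64(-0.65))]
(29, -25, 53) 45 -20 [(np.float64(-0.32), np.float64(0.48), np.float64(-0.75)
[... 1458 characters left out ...]
t64(-0.44), np.float64(-0.55))]
(-35, 5, 53) 45 -20 [(np.float64(-0.32), np.float64(0.43), np.float64(-0.92), np.float64(-3.01), np.float64(-0.63), np.float64(2.01))]
(-35, 5, 53) 45 -10 [(np.float64(-0.35), np.float64(0.39), np.float64(-0.73), np.float64(-2.56), np.float64(-0.38), np.float64(1.47))]
(-35, 5, 53) 45 0 [(np.float64(-0.19), np.float64(0.35), np.float64(-0.52), np.float64(-1.86), np.float64(-0.22), np.float64(0.51))]
(-35, 5, 53) 45 10 [(np.float64(-0.19), np.float64(0.36), np.float64(-0.49), np.float64(-1.63), np.float64(-0.34), np.float64(0.17))]
(-35, 5, 53) 45 20 [(np.float64(-0.26), np.float64(0.4), np.float64(-0.47), np.float64(-1.58), np.float64(-0.5), np.float64(0.05))]
```

A sideways lean of about 20° plus a 45–50° lean back is reachable throughout. I'll check the joint path and get the row numbers.

```bash
cat > path.py <<'E'
from kin import *
j=np.array([.519,.325,-.289,-.007,-.954,-1.967])
p0,R0_=fk(j)
def run(W,base):
    global j
    pb,Rb=base
    for tip,al,be in W:
        p,R=pose(tip,al,be);jo=j;j,c=ik(p,R,j)
        rv=np.degrees(Ro.from_matrix(R@Rb.T).as_rotvec())
        print(tip,al,be,'row',np.round(p-pb,1).tolist(),rv.round(1).tolist(),'j',j.round(2).tolist(),'dj',np.abs(j-jo).max().round(2),'err',round(c,4))
    return pose(*W[-1])
E
python3 - <<'E'
from path import *
b=(p0,R0_);print(p0)
W=[((-60,122,130),0,7),((-60,122,130),0,14),((-60,122,130),0,21),((-58,122,130),8,21),((-55,122,130),16,21),((-55,122,130),24,21),((-52,122,130),32,21),((-48,122,130),40,21),((-45,122,130),48,21)]
b=run(W,b);print()
W=[((-45,120,100),48,21),((-45,118,70),48,21),((-45,116,53),48,21),((-46,105,53),48,21),((-47,95,53),48,21),((-46,81,53),48,21),((-45,66,53),48,21),((-43,52,53),48,21),((-40,41,53),48,21)]
b=run(W,b);print()
W=[((-36,30,53),48,21),((-31,20,53),48,21),((-25,11,53),48,21),((-19,2,53),48,21),((-12,-5,53),48,21),((-5,-11,53),48,21),((1,-15,53),48,21),((8,-19,53),48,21)]
b=run(W,b);print()
W=[((13,-21,53),48,21),((19,-22.5,53),48,21),((24,-24,53),48,21),((29,-25,53),48,21),((33,-25,53),48,21)]
b=run(W,b)
E
```

```text
[534.6785892  123.32037992 124.5864517 ]
(-60, 122, 130) 0 7 row [-8.4, -2.2, -15.4] [6.6, 0.8, -0.2] j [0.45, 0.33, -0.29, -0.14, -0.92, -1.82] dj 0.15 err 0.0
(-60, 122, 130) 0 14 row [-8.7, 0.3, -15.0] [13.5, 1.6, -0.2] j [0.37, 0.33, -0.24, -0.29, -0.96, -1.66] dj 0.16 err 0.0
(-60, 122, 130) 0 21 row [-9.0, 2.7, -14.2] [20.5, 2.4, -0.2] j [0.29, 0.35, -0.2, -0.43, -1.0, -1.52] dj 0.15 err 0.0
(-58, 122, 130) 8 21 row [-4.1, 3.2, -14.0] [21.4, -5.4, -1.7] j [0.3, 0.29, -0.29, -0.45, -0.83, -1.51] dj 0.17 err 0.0
(-55, 122, 130) 16 21 row [1.8, 3.7, -13.4] [22.2, -13.3, -3.2] j [0.32, 0.24, -0.37, -0.48, -0.65, -1.49] dj 0.18 err 0.0
(-55, 122, 130) 24 21 row [4.6, 3.6, -12.5] [23.0, -21.1, -4.6] j [0.35, 0.2, -0.46, -0.53, -0.46, -1.46] dj 0.19 err 0.0
(-52, 122, 130) 32 21 row [10.2, 3.8, -11.2] [23.7, -29.0, -6.1] j [0.37, 0.18, -0.52, -0.63, -0.28, -1.37] dj 0.18 err 0.0
(-48, 122, 130) 40 21 row [16.6, 3.9, -9.6] [24.3, -36.9, -7.6] j [0.32, 0.17, -0.53, -0.91, -0.18, -1.06] dj 0.31 err 0.0
(-45, 122, 130) 48 21 row [21.7, 3.8, -7.7] [24.8, -44.8, -9.1] j [0.07, 0.19, -0.51, 
[... 1925 characters left out ...]

(8, -19, 53) 48 21 row [54.6, -54.1, 0.0] [0.0, 0.0, 0.0] j [-0.3, 0.46, -0.39, -1.62, -0.55, 0.09] dj 0.02 err 0.0

(13, -21, 53) 48 21 row [5.2, -1.4, 0.0] [0.0, 0.0, 0.0] j [-0.3, 0.46, -0.38, -1.61, -0.54, 0.08] dj 0.01 err 0.0
(19, -22.5, 53) 48 21 row [11.3, -2.2, 0.0] [0.0, 0.0, 0.0] j [-0.29, 0.47, -0.37, -1.6, -0.54, 0.06] dj 0.02 err 0.0
(24, -24, 53) 48 21 row [16.5, -3.1, 0.0] [0.0, 0.0, 0.0] j [-0.29, 0.47, -0.35, -1.6, -0.54, 0.05] dj 0.01 err 0.0
(29, -25, 53) 48 21 row [21.6, -3.5, 0.0] [0.0, 0.0, 0.0] j [-0.28, 0.48, -0.34, -1.59, -0.53, 0.03] dj 0.01 err 0.0
(33, -25, 53) 48 21 row [25.5, -3.1, 0.0] [0.0, 0.0, 0.0] j [-0.28, 0.48, -0.34, -1.58, -0.53, 0.02] dj 0.01 err 0.0
```

```bash
python3 - <<'E'
from path import *
b=(p0,R0_)
W=[((-58,122,128),0,7.5),((-58,122,122),0,15),((-57,122,116),0,22.5),((-56,122,110),4,29),((-55,122,104),11,32),((-54,122,98),18,32),((-52,122,92),25,32),((-50,122,88),32,32),((-48,122,84),39,32),((-46,122,80),46,32)]
b=run(W,b);print()
W=[((-45,121,70),48,28),((-45,119,60),48,23),((-45,117,53),48,21)]
b=run(W,b)
E
```

```text
(-58, 122, 128) 0 7.5 row [-6.4, -1.8, -17.4] [7.1, 0.9, -0.2] j [0.44, 0.33, -0.28, -0.16, -0.92, -1.81] dj 0.16 err 0.0
(-58, 122, 122) 0 15 row [-6.7, 0.9, -22.9] [14.5, 1.7, -0.2] j [0.36, 0.35, -0.24, -0.31, -0.95, -1.64] dj 0.17 err 0.0
(-57, 122, 116) 0 22.5 row [-6.0, 3.6, -28.0] [22.0, 2.6, -0.2] j [0.27, 0.37, -0.19, -0.47, -0.99, -1.47] dj 0.17 err 0.0
(-56, 122, 110) 4 29 row [-3.8, 6.0, -32.9] [28.9, -0.5, -1.2] j [0.19, 0.38, -0.2, -0.62, -0.97, -1.31] dj 0.16 err 0.0
(-55, 122, 104) 11 32 row [-0.4, 7.1, -38.1] [32.6, -6.9, -3.3] j [0.15, 0.36, -0.26, -0.74, -0.86, -1.19] dj 0.12 err 0.0
(-54, 122, 98) 18 32 row [3.1, 7.2, -43.5] [33.2, -13.7, -5.2] j [0.14, 0.33, -0.32, -0.84, -0.73, -1.09] dj 0.13 err 0.0
(-52, 122, 92) 25 32 row [7.5, 7.2, -48.7] [33.8, -20.5, -7.2] j [0.11, 0.31, -0.38, -0.98, -0.62, -0.95] dj 0.15 err 0.0
(-50, 122, 88) 32 32 row [11.8, 7.1, -51.7] [34.2, -27.3, -9.2] j [0.07, 0.31, -0.42, -1.17, -0.54, -0.73] dj 0.22 err 0.0
(-48, 122, 84) 39 32 row [15.9, 6.7, -54.4] [34.6, -34.1, -11.2] j [-0.02, 0.32, -0.47, -1.45, -0.52, -0.41] dj 0.33 err 0.0
(-46, 122, 80) 46 32 row [19.9, 6.3, -57.0] [34.9, -40.9, -13.1] j [-0.15, 0.36, -0.55, -1.77, -0.59, 0.02] dj 0.42 err 0.0

(-45, 121, 70) 48 28 row [1.7, -1.9, -10.0] [-3.8, -2.2, -1.0] j [-0.17, 0.38, -0.59, -1.92, -0.58, 0.24] dj 0.22 err 0.0
(-45, 119, 60) 48 23 row [2.1, -5.0, -20.6] [-8.7, -2.8, -0.9] j [-0.17, 0.39, -0.62, -2.0, -0.53, 0.39] dj 0.15 err 0.0
(-45, 117, 53) 48 21 row [2.4, -7.5, -27.7] [-10.7, -3.1, -0.9] j [-0.18, 0.41, -0.63, -2.05, -0.53, 0.48] dj 0.09 err 0.0
```

Call:
step_arm(
  steps=[
    [-6.4, -1.8, -10, 7.1, 0.9, -0.2, 0],
    [-6.7, 0.9, -15, 14.5, 1.7, -0.2, 0],
    [-6, 3.6, -22, 22, 2.6, -0.2, 0],
    [-4, 6, -28, 28.9, -0.5, -1.2, 0],
    [0, 7, -34, 32.6, -6.9, -3.3, 0],
    [3, 7, -40, 33.2, -13.7, -5.2, 0],
    [7.5, 7, -46, 33.8, -20.5, -7.2, 0],
    [12, 7, -51, 34.2, -27.3, -9.2, 0],
    [16, 7, -54, 34.6, -34.1, -11.2, 0],
    [20, 6.3, -57, 34.9, -40.9, -13.1, 0],
  ],
)

```text
time_s: 21.6
eef_pos: [544.4, 128.7, 66.3]
tcp_rot: [[-0.798, -0.099, 0.595], [0.256, 0.838, 0.483], [-0.546, 0.537, -0.643]]
contact_force: [-1.4, 0.1, -0.8]
finger_gap: 0.7
grasp_force: 0.0
```

```bash
python3 - <<'E'
from kin import *
from plant import status
s=status.get_state();print(s['joint_positions'].round(2),s['eef_pos'].round(1))
P,R=pose((-45,117,53),48,21);print(P.round(1),(P-s['eef_pos']).round(1),np.degrees(Ro.from_matrix(R@s['tcp_rot'].T).as_rotvec()).round(1))
E
```

```text
[-0.06  0.33 -0.5  -1.53 -0.55 -0.29] [544.4 128.7  66.3]
[557.  122.1  39.9] [ 12.6  -6.6 -26.4] [-10.6  -8.1  -3.6]
```

Call:
step_arm(
  steps=[
    [4, -1, -6, -3, -3, -1, 0],
    [8, -3, -13, -6, -5, -2, 0],
    [11, -5, -20, -8.5, -7, -3, 0],
    [12.6, -6.6, -26.4, -10.6, -8.1, -3.6, 0],
    [12.6, -6.6, -26.4, -10.6, -8.1, -3.6, 0],
    [12.6, -10, -26.4, -10.6, -8.1, -3.6, 0],
    [12.6, -15, -26.4, -10.6, -8.1, -3.6, 0],
    [12.6, -20, -26.4, -10.6, -8.1, -3.6, 0],
    [12.6, -25, -26.4, -10.6, -8.1, -3.6, 0],
    [12.6, -28, -26.4, -10.6, -8.1, -3.6, 0],
  ],
)

```text
time_s: 22.6
eef_pos: [557.0, 100.2, 39.8]
tcp_rot: [[-0.698, -0.107, 0.708], [0.187, 0.927, 0.325], [-0.691, 0.359, -0.627]]
contact_force: [0.4, 1.1, 0.6]
finger_gap: 0.5
grasp_force: 0.0
```

```bash
cat > tipj.py <<'E'
from kin import *
from plant import status
s=status.get_state();R=s['tcp_rot'];t=s['eef_pos']-21*R[:,2]
print('tip jig',(Rj.T@(t-[q[0],q[1],0])).round(1),'F jig',(Rj.T@s['contact_force']).round(1),s['joint_positions'].round(2),s['eef_pos'].round(1),'rot to nominal',np.degrees(Ro.from_matrix(pose((0,0,0),48,21)[1]@R.T).as_rotvec()).round(1),s['time_s'])
E
python3 tipj.py
```

```text
tip jig [-47.5  95.2  53. ] F jig [0.5 1.1 0.6] [-0.21  0.4  -0.61 -1.97 -0.53  0.41] [557.  100.2  39.8] rot to nominal [-0.  -0.2 -0. ] 22.6
```

Call:
step_arm(
  steps=[
    [1.5, -7, 0, 0, 0, 0, 0],
    [2.6, -14, 0, 0, 0, 0, 0],
    [4, -21, 0, 0, 0, 0, 0],
    [5.4, -28.5, 0, 0, 0, 0, 0],
    [7, -35, 0, 0, 0, 0, 0],
    [9, -42, 0, 0, 0, 0, 0],
    [11, -48, 0, 0, 0, 0, 0],
    [13.2, -53, 0, 0, 0, 0, 0],
    [16, -58, 0, 0, 0, 0, 0],
    [18.4, -63, 0, 0, 0, 0, 0],
  ],
)

```text
time_s: 23.6
eef_pos: [574.5, 38.3, 39.2]
tcp_rot: [[-0.699, -0.108, 0.707], [0.187, 0.926, 0.327], [-0.69, 0.361, -0.628]]
contact_force: [-1.4, 5.9, 0.3]
finger_gap: 0.4
grasp_force: 2.3
```

```bash
python3 tipj.py; python3 - <<'E'
from h import *
s=save('side','s7.png')
E
```

```text
tip jig [-37.2  31.6  52.4] F jig [-0.7  6.   0.3] [-0.29  0.41 -0.53 -1.77 -0.55  0.25] [574.5  38.3  39.2] rot to nominal [-0.1 -0.3 -0.1] 23.6
```

Call:
step_arm(
  steps=[
    [3, -5, 0, 0, 0, 0, 0],
    [6.2, -9.3, 0, 0, 0, 0, 0],
    [9.5, -13.5, 0, 0, 0, 0, 0],
    [13.2, -17.6, 0, 0, 0, 0, 0],
    [16.7, -21.7, 0, 0, 0, 0, 0],
    [20.2, -25.8, 0, 0, 0, 0, 0],
    [24, -29, 0, 0, 0, 0, 0],
    [28, -32, 0, 0, 0, 0, 0],
    [32, -34.7, 0, 0, 0, 0, 0],
    [35.6, -37, 0, 0, 0, 0, 0],
  ],
)

```text
time_s: 24.65
eef_pos: [607.9, 3.2, 38.5]
tcp_rot: [[-0.702, -0.109, 0.704], [0.187, 0.925, 0.33], [-0.688, 0.363, -0.629]]
contact_force: [-6.8, 6.0, 3.6]
finger_gap: 0.5
grasp_force: 4.3
```

```bash
python3 tipj.py
```

```text
tip jig [-8.  -7.1 51.7] F jig [-6.   6.7  3.6] [-0.3   0.45 -0.43 -1.64 -0.55  0.12] [607.9   3.2  38.5] rot to nominal [-0.3 -0.4 -0.3] 24.65
```

Call:
step_arm(
  steps=[
    [3, -2, 0.5, 0, 0, 0, 0],
    [6, -3.3, 1, 0, 0, 0, 0],
    [9, -4.7, 1, 0, 0, 0, 0],
    [12, -5.8, 1, 0, 0, 0, 0],
    [14.5, -6.7, 1, 0, 0, 0, 0],
    [17, -7.4, 1, 0, 0, 0, 0],
    [19, -7.9, 1, 0, 0, 0, 0],
    [21, -8.2, 1, 0, 0, 0, 0],
    [22.5, -8.4, 1, 0, 0, 0, 0],
    [22.5, -8.4, 1, 0, 0, 0, 0],
  ],
)

```text
time_s: 25.65
eef_pos: [633.9, -8.2, 40.8]
tcp_rot: [[-0.698, -0.106, 0.708], [0.187, 0.927, 0.324], [-0.691, 0.359, -0.627]]
contact_force: [0.4, -0.2, -0.5]
finger_gap: 0.2
grasp_force: 0.0
```

```bash
python3 tipj.py
```

```text
tip jig [ 16.5 -21.3  53.9] F jig [ 0.4 -0.2 -0.5] [-0.29  0.46 -0.37 -1.6  -0.54  0.05] [633.9  -8.2  40.8] rot to nominal [ 0.  -0.2  0. ] 25.65
```

Call:
step_arm(
  steps=[
    [2, 0, -1, 0, 0, 0, 0],
    [4, 0, -2, 0, 0, 0, 0],
    [6, 0, -3, 0, 0, 0, 0],
    [8, 0.3, -4, 0, 0, 0, 0],
    [9.5, 0.5, -4, 0, 0, 0, 0],
    [11, 0.7, -4, 0, 0, 0, 0],
    [12, 0.8, -4, 0, 0, 0, 0],
    [13, 0.9, -4, 0, 0, 0, 0],
    [14, 1, -4, 0, 0, 0, 0],
    [14, 1, -4, 0, 0, 0, 0],
  ],
)

```text
time_s: 26.65
eef_pos: [645.6, -7.0, 35.8]
tcp_rot: [[-0.7, -0.106, 0.706], [0.187, 0.927, 0.324], [-0.689, 0.359, -0.629]]
contact_force: [-6.5, -2.9, 3.6]
finger_gap: 0.3
grasp_force: 3.3
```

```bash
python3 tipj.py
```

```text
tip jig [ 28.2 -21.6  49. ] F jig [-6.8 -2.1  3.6] [-0.28  0.48 -0.35 -1.59 -0.53  0.04] [645.6  -7.   35.8] rot to nominal [ 0.  -0.4 -0. ] 26.65
```

Call:
step_arm(
  steps=[
    [0.5, 0, 0, 0, 0, 0, 0],
    [1, 0, 0, 0, 0, 0, 0],
    [1.5, 0, 0, 0, 0, 0, 0],
    [2, 0, 0, 0, 0, 0, 0],
    [2.5, 0, 0, 0, 0, 0, 0],
    [3, 0, 0, 0, 0, 0, 0],
    [3, 0, 0, 0, 0, 0, 0],
    [3, 0, 0, 0, 0, 0, 0],
    [3, 0, 0, 0, 0, 0, 0],
    [3, 0, 0, 0, 0, 0, 0],
  ],
)

```text
time_s: 27.65
eef_pos: [647.7, -6.9, 35.7]
tcp_rot: [[-0.701, -0.106, 0.706], [0.186, 0.927, 0.325], [-0.689, 0.359, -0.63]]
contact_force: [-9.9, -2.5, 5.1]
finger_gap: 0.7
grasp_force: 5.0
```

```bash
python3 tipj.py
```

```text
tip jig [ 30.4 -21.7  48.9] F jig [-10.1  -1.4   5.1] [-0.27  0.48 -0.34 -1.59 -0.53  0.03] [647.7  -6.9  35.7] rot to nominal [ 0.  -0.4 -0.1] 27.65
```

Call:
step_arm(
  steps=[
    [-5, -0.6, 0, 0, 0, 0, 0],
    [-15, -1.7, 0, 0, 0, 0, 0],
    [-30, -3.5, 2, 0, 0, 0, 0],
    [-50, -6, 6, 0, 0, 0, 0],
    [-75, -9, 14, 0, 0, 0, 0],
    [-100, -12, 25, 0, 0, 0, 0],
    [-120, -14, 35, 0, 0, 0, 0],
    [-130, -16, 45, 0, 0, 0, 0],
    [-130, -16, 45, 0, 0, 0, 0],
    [-130, -16, 45, 0, 0, 0, 0],
  ],
)

```text
time_s: 28.65
eef_pos: [520.3, -22.9, 81.8]
tcp_rot: [[-0.698, -0.106, 0.708], [0.188, 0.927, 0.324], [-0.691, 0.359, -0.627]]
contact_force: [0.3, 0.2, -0.4]
finger_gap: 0.9
grasp_force: 0.0
```

```bash
python3 tipj.py; python3 - <<'E'
from h import *
from kin import Rj,q
s0=cv2.imread('pics/s6.png',0);s=cv2.cvtColor(save('side','s8.png'),cv2.COLOR_RGB2GRAY);save('wrist','w8.png');save('top','t8.png')
c=camera_info('side');w=camera_info('wrist')
print('wrist cam jig',(Rj.T@(np.array(w['xyz'])-[q[0],q[1],0])).round(),(Rj.T@np.array(w['rotation'])[:,2]).round(2))
def pj(p,cam=c): return proj(cam,np.array([q[0],q[1],0])+Rj@np.array(p,float))
def bar(th,r,side,z): return (45-r*np.cos(th)-side*np.sin(th)*1,85-r*np.sin(th)+side*np.cos(th),z)
for th,lift in ((.15,6),(1.55,0),(1.55,14),(1.4,14)):
    for r in (35,50):
        print(th,lift,r,'nearTop',pj(bar(th,r,7,62+lift)).round(1),'farTop',pj(bar(th,r,-7,62+lift)).round(1),'nearBot',pj(bar(th,r,7,42+lift)).round(1))
print('wrist',[pj(bar(1.55,110,7,z),w).round(1).tolist() for z in (42,62,56,76)])
E
```

```text
tip jig [-98.2 -22.8  94.9] F jig [ 0.3  0.1 -0.4] [-0.39  0.26 -0.56 -1.51 -0.61  0.04] [520.3 -22.9  81.8] rot to nominal [-0.  -0.2  0. ] 28.65
wrist cam jig [-273.  -39.  141.] [ 0.9   0.15 -0.4 ]
0.15 6 35 nearTop [258.  227.7] farTop [259.4 223. ] nearBot [257.9 233.6]
0.15 6 50 nearTop [264.7 228.9] farTop [266.1 224.2] nearBot [264.5 234.9]
1.55 0 35 nearTop [252.5 214.7] farTop [246.9 212.9] nearBot [252.5 220.6]
1.55 0 50 nearTop [255.1 210.3] farTop [249.6 208.5] nearBot [255.1 216.2]
1.55 14 35 nearTop [252.5 210.4] farTop [246.8 208.6] nearBot [252.5 216.5]
1.55 14 50 nearTop [255.2 206. ] farTop [249.5 204.3] nearBot [255.1 212.1]
1.4 14 35 nearTop [254.4 211.5] farTop [249.1 209.1] nearBot [254.4 217.6]
1.4 14 50 nearTop [257.9 207.4] farTop [252.6 205.1] nearBot [257.8 213.5]
wrist [[229.5, 234.3], [236.4, 252.7], [234.3, 247.1], [241.3, 266.1]]
```

```bash
python3 - <<'E'
from h import *
from kin import Rj,q
im=cv2.imread('pics/w8.png')[:,:,::-1].astype(int);w=camera_info('wrist')
def pj(p): return proj(w,np.array([q[0],q[1],0])+Rj@np.array(p,float))
for y in (-25,-10,5,20,35,50,65):
    row=[]
    for z in range(34,106,4):
        u=np.rint(pj((38,y,z))).astype(int); row.append('%d/%d'%(im[u[1],u[0]].mean(),im[u[1],u[0],0]-im[u[1],u[0],2]) if 0<=u[1]<384 and 0<=u[0]<512 else '-')
    print(y,pj((38,y,50)).round().tolist(),row)
E
```

```text
-25 [232.0, 242.0] ['52/36', '51/38', '41/3', '42/2', '46/1', '47/0', '42/1', '36/0', '61/34', '49/18', '40/1', '67/2', '76/2', '77/3', '78/2', '79/3', '80/3', '79/2']
-10 [246.0, 237.0] ['48/31', '40/4', '42/4', '42/4', '42/2', '44/4', '43/3', '67/3', '61/1', '45/2', '41/2', '44/3', '49/2', '73/2', '76/3', '77/3', '78/3', '81/9']
5 [260.0, 232.0] ['54/29', '46/5', '43/5', '45/3', '43/5', '39/2', '35/2', '36/1', '34/2', '41/3', '50/7', '55/15', '47/5', '45/-1', '46/-1', '49/-2', '50/0', '50/-1']
20 [274.0, 227.0] ['69/60', '52/41', '123/4', '122/5', '122/4', '123/5', '119/4', '110/19', '54/22', '49/-1', '48/-1', '49/-1', '47/0', '47/-1', '47/1', '47/0', '46/0', '50/0']
35 [287.0, 222.0] ['61/45', '66/32', '122/4', '124/5', '122/5', '122/5', '155/6', '160/8', '65/49', '98/36', '49/-2', '51/0', '49/0', '48/-1', '49/-2', '49/0', '47/1', '46/-2']
50 [301.0, 217.0] ['74/3', '140/5', '123/4', '124/5', '123/5', '125/4', '121/4', '103/4', '77/2', '78/2', '79/3', '55/-1', '50/-1', '49/-1', '51/-2', '49/-1', '48/0', '49/-1']
65 [314.0, 212.0] ['76/4', '76/2', '123/5', '124/4', '125/5', '128/5', '136/4', '121/4', '146/6', '139/2', '142/3', '142/3', '113/2', '52/-1', '53/-1', '50/-1', '50/-1', '51/0']
```

The handle's bar face reads from jig z ≈ 42 to 62 under the bridge, so it is locked in the low notch. One quick check of the loose items and the block, then I'll hand in.

```bash
python3 - <<'E'
from h import *
a=cv2.imread('pics/top0.png').astype(int);b=cv2.imread('pics/t8.png').astype(int)
for n,(x0,x1,y0,y1) in dict(bottle=(168,196,176,206),bushing=(183,201,228,248),tape=(300,342,162,198)).items():
    d=np.abs(a[y0:y1,x0:x1]-b[y0:y1,x0:x1]).max(2);print(n,d.mean().round(1),(d>40).mean().round(3))
h=cv2.cvtColor(b.astype(np.uint8),cv2.COLOR_BGR2HSV);m=(h[...,1]>110)&(h[...,0]<15)&(h[...,2]<150)
for x in (258,264,270,276): print(x,[r for r in np.where(m[:,x])[0] if 200<r<262][-1:])
print(status.get_state()['contact_force'].round(1)); print(order.job_done())
E
```

```text
bottle 3.5 0.0
bushing 3.3 0.0
tape 3.7 0.0
258 [np.int64(227)]
264 [np.int64(227)]
270 [np.int64(226)]
276 [np.int64(226)]
[ 0.   0.8 -0.1]
the job is handed in; nothing more can be done
None
```

I handed the job in at about 29 s. By my measurements the block is home against the end stop and the handle is locked in the low notch over it. The bottle, bushing and tape have not moved, and the arm is clear of everything.

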